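# Load kidney trays on the vibration table

## Robot

A 7-joint arm with a two-finger parallel gripper is mounted at the origin on a cart in front of the work surface, level with it; the furniture and walls round the work are solid. World frame = base frame: x ahead of the robot, y to its left, z up, the work surface at z = 0. Lengths are in m, angles in rad, forces in N, time in s.
With the tool pointing down it reaches from about 0.4 to 0.85 m from the base axis. Payload 10.4 kg.
Tool frame: the origin (TCP) lies at the very end of the fingers, on their centre line; the grasp point (between the pads) lies 19 mm behind it; z points along the fingers, y is the direction in which the jaws open and shut (so a half turn about z gives the same grasp; the last joint's range is limited). The gripper opens to 85 mm and grips with 20 to 120 N. Pads are 22 mm wide; open, the fingers measure 114 mm over their backs; the gripper's body (76 mm by 85 mm) begins 54 mm behind the grasp point. The pads swing forward as they close: fully open they stand 13 mm farther back than shut.
Start: joints at [1.154, 0.332, -0.065, 1.46, 0.022, 1.35, -0.088], TCP at [0.24, -0.577, 0.231] pointing down, gripper open.
Joint ranges: [-2.6, 2.6], [-0.5, 2.12], [-1.47, 1.34], [0.16, 2.42], [-1.27, 4.41], [0.06, 2.06], [-2.6, 2.6]. Speed limits (rad/s): [2.22, 2.22, 2.79, 2.79, 3.14, 3.14, 3.14].

## Interface

Orientations are given as a unit quaternion [x, y, z, w].
In Python, from workcell import get_obs, camera, camera_info, hand_in gives the robot as it stands.
- The arm moves only by the tool move_arm, never from a script. Its argument "moves" is a list of rows, each a list of 3 entries, a list of its own where there are three numbers: the shift along the tool's x, y, z in units of 25 mm (1.0 is 25 mm), then the turn, a rotation vector about the tool's x, y, z in degrees, then the opening, from 0 (shut) to 1 (fully open). A call has 1 to 5 rows; each row shifts and turns the commanded pose from where the row before left it, along the tool's axes as they then stand; what a row does not reach is not made up. A row lasts 1/8 s, in which the tool goes at most 62.5 mm and 10.7 degrees, less where a joint would pass 70% of its speed; a pose out of reach is approached as far as the arm can. A call is refused whole if a number of a shift passes 1 or a number of a turn 10.7, either way. A call with a gripper value outside its range is refused whole. The fingers move at their own pace and stop on an object; "squeeze" is the grip in N (left out, the last holds). Time passes only in rows, so rows that do not move let the fingers close. It gives the time, the measured TCP pose, the force and the opening at its end, in the units of the state.
- get_obs(): the state, without advancing time (a new reading comes with each control period).
- camera(name): name is "scene" or "top"; returns the picture (384x512x3 uint8, red, green, blue); there is no depth.
- camera_info(name): a dict with "fx", "fy", "cx", "cy" (pixels), "D" ([k1, k2, p1, p2, k3] as OpenCV has them; the pictures are not rectified), "origin" and "rotation" of the camera in the world. Camera axes: x right, y down, z forward; pixel columns grow to the right and rows downward; lengths in m; the calibration is good to about 2 mm. A picture is of the moment at which its call begins. camera_info takes no time and is no camera call.
- hand_in(): hands the job in, once; it reports no verdict.
The state is a dict: "clock": time; "joint_pos": joint angles; "joint_velocities": joint speeds; "tau": joint torques, N m; "position": TCP position; "ee_rot": TCP orientation; "ft_force": force on the tool from outside, world axes, zero at the start; "torque": the same for the moment, N m; "grip_width": opening from 0.0 (shut) to 1.0 (fully open).
Only numpy, scipy, OpenCV 4.12 (cv2) and the standard library are available. Lean on these libraries where they do the work, as an engineer would, in place of code of your own. Each camera call takes 0.05 s, during which the arm holds its last target. There are 200 camera calls.

## Task

Flip the isolator fully off first, then slide the base dish along the vibration table's deck, plate edge under the yellow lip, until it is fully home between the guides. Nest every blue tray in it, each turned to match the one below so that it sinks fully in, and close the stack with the white lid turned the same way. With everything loaded, flip the isolator fully back on; leave the mouse, marker and notebook alone.

Things in the scene. Friction and masses are not known exactly. Their poses are not given: they have to be found in the camera images.
- isolator_handle (a joint): red toggle handle of the power isolator: 0 = OFF, leaning to the housing's -x (red mark); 1.2 rad = ON, leaning to +x (green mark); 0.6 rad either side of upright, turning about the housing's y. Friction holds it where it is left; about 3 N moves it, end stops at 0 and 1.2. 10 mm thick, 22 mm wide, with a round 16 mm cross-grip (34 mm wide) 58 mm from the pivot
- isolator_pivot (a point): pivot of the isolator handle, 32 mm above the bench, in the middle of the fixed grey housing (110 x 66 mm foot, 28 mm high); axes of the housing: z up, x from the red mark (OFF) toward the green mark (ON)
- pocket_home (a point): where the base dish's origin lies when fully home, on the vibration table's deck (40 mm above the bench, 222 x 124 mm: x -119..+103, y -62..+62). x points into the pocket: yellow stop face at x = +65 mm, lip over x > 53 mm (underside 9, top 16 mm above deck); steel guides 8 mm high, x 19..65, inner faces at y = -35.5 and +35.5, mouths flaring out from x = 19 back to x = 4
- base_dish: steel kidney dish on an aluminium sliding plate, 0.25 kg, loose. Plate 6 mm thick, y -34..+34, x -54..+64 mm; its +x edge goes under the lip. The dish has the outline, rim band and inside of tray_a, 6 mm higher: rim top 39, inner floor 21 mm above the origin (plate underside, middle of the waist). x along its length, +y the hollow side
- base_end (a point): point on the base dish 40 mm along +x from its origin and 6 mm up
- tray_a: blue kidney-shaped tray, loose, 0.09 kg, 108 mm long (x), 33 mm high. Origin: middle of the waist, underside. The straight waist is 46 mm across (y -23..+23), its two faces flat, parallel and upright over the rim band (top 9 mm), 24 mm long; the round ends bend to +y (hollow side) as far as y = +32. Inner floor 15 mm above the underside. Grip from above across the waist by the rim band
- tray_a_end (a point): point 40 mm along +x from the origin of tray_a. Two or three of the three trays are present
- tray_b: blue tray like tray_a. Nesting: the outside narrows to the foot; turned like the dish below (+x to +x), a tray sinks 15 mm into it until its underside rests on the inner floor (2 mm play, 5 mm at entry), so each stands 15 mm above the last, the first 21 mm above the base dish's origin. Turned end for end it does not go in. Nested, 6 mm stay free between its rim band and the rim below
- tray_b_end (a point): point 40 mm along +x from the origin of tray_b
- tray_c: blue tray like tray_a
- tray_c_end (a point): point 40 mm along +x from the origin of tray_c
- lid: white kidney lid, loose, 0.10 kg: plug 6 mm deep, 3 mm cover plate 107 mm long over it, black bar handle 44 mm along x, 12 mm thick in y, its top 34 mm above the origin (underside of the plug, middle of the waist; axes as tray_a). On the top tray the cover lies on the rim, plug inside (2 mm play): its origin is then 27 mm above that tray's
- lid_end (a point): point 40 mm along +x from the lid's origin
- mouse: black computer mouse, 108 x 63 x 34 mm, bystander
- marker: red marker pen, 130 mm, bystander
- notebook: dark blue notebook, 130 x 90 x 11 mm, bystander

How it is judged:
On the way, in this order (a step that is already met when the one before it is completed fails the run):
1. the isolator is switched off (value of joint isolator_handle below 0.12 rad), for 0.2 s.
2. the base dish is fully home under the lip, the isolator still off (x of base_dish in the frame of pocket_home between -0.005 and 0.005 m and y of base_dish in the frame of pocket_home between -0.004 and 0.004 m and z of base_dish in the frame of pocket_home between -0.003 and 0.003 m and angle between base_dish's own z axis and vertical below 0.06 rad and x of base_end in the frame of pocket_home above 0.03 m and value of joint isolator_handle below 0.12 rad), for 0.2 s.
3. all trays that are there are nested in the base dish and the lid is on, the isolator still off (all of step 2 and horizontal distance between each of tray_a, tray_b, tray_c, lid and base_dish below 0.01 m and horizontal distance between each of tray_a_end, tray_b_end, tray_c_end, lid_end and base_end below 0.014 m and angle between each of tray_a, tray_b, tray_c, lid's own z axis and vertical below 0.06 rad and (z of tray_a in the frame of base_dish between 0.019 and 0.023 m or z of tray_a in the frame of base_dish between 0.034 and 0.038 m or z of tray_a in the frame of base_dish between 0.049 and 0.053 m) and (z of tray_b in the frame of base_dish between 0.019 and 0.023 m or z of tray_b in the frame of base_dish between 0.034 and 0.038 m or z of tray_b in the frame of base_dish between 0.049 and 0.053 m) and (z of tray_c in the frame of base_dish between 0.019 and 0.023 m or z of tray_c in the frame of base_dish between 0.034 and 0.038 m or z of tray_c in the frame of base_dish between 0.049 and 0.053 m) and (z of lid in the frame of base_dish between 0.061 and 0.065 m or z of lid in the frame of base_dish between 0.076 and 0.08 m)), for 0.2 s.
4. the isolator is switched on again (x of base_dish in the frame of pocket_home between -0.005 and 0.005 m and y of base_dish in the frame of pocket_home between -0.004 and 0.004 m and z of base_dish in the frame of pocket_home between -0.003 and 0.003 m and angle between each of base_dish, tray_a, tray_b, tray_c, lid's own z axis and vertical below 0.06 rad and x of base_end in the frame of pocket_home above 0.03 m and horizontal distance between each of tray_a, tray_b, tray_c, lid and base_dish below 0.01 m and horizontal distance between each of tray_a_end, tray_b_end, tray_c_end, lid_end and base_end below 0.014 m and (z of tray_a in the frame of base_dish between 0.019 and 0.023 m or z of tray_a in the frame of base_dish between 0.034 and 0.038 m or z of tray_a in the frame of base_dish between 0.049 and 0.053 m) and (z of tray_b in the frame of base_dish between 0.019 and 0.023 m or z of tray_b in the frame of base_dish between 0.034 and 0.038 m or z of tray_b in the frame of base_dish between 0.049 and 0.053 m) and (z of tray_c in the frame of base_dish between 0.019 and 0.023 m or z of tray_c in the frame of base_dish between 0.034 and 0.038 m or z of tray_c in the frame of base_dish between 0.049 and 0.053 m) and (z of lid in the frame of base_dish between 0.061 and 0.065 m or z of lid in the frame of base_dish between 0.076 and 0.08 m) and value of joint isolator_handle above 1.08 rad), for 0.2 s.
At the end, for the whole second after the job is handed in: Isolator ON (over 1.08 rad); base dish home within 5 mm along, 4 mm across, flat, edge under the lip; each tray present, and the lid on top, within 10 mm of its centre, same way round (+x ends within 14 mm), level, within 2 mm of nested height; all at rest (all of step 4 and linear speed of each of tray_a, tray_b, tray_c, lid, base_dish below 0.02 m/s); the robot touches nothing.
It fails at once if a bystander (mouse, marker or notebook) is moved more than 3 cm (distance of any of mouse, marker, notebook from where it was at the start of the episode above 0.03 m).
Of tray_a, tray_b, tray_c only 2 to 3 are there at a start; the rules pass over those that are not, and their reading is None.
At some moment in a run one of tray_a, tray_b, tray_c, lid may be knocked a few centimetres aside while the robot is not near it.
Once in a run the grip may slacken for a moment while it holds something.
It also fails if it takes over 208 s, if anything falls off the work surface, if the arm or the gripper's body presses on something with over 40 N, if the wrist force passes 120 N, or if a joint passes its speed limit or range.

## Working session

There is one attempt and no reset: what is moved stays moved. The work goes in short steps, Python scripts to look and compute and a tool call to move; the robot and the scene stay as the last step left them, time stands still between calls to the robot, and variables do not carry over. Pictures are saved under pics/ and viewed, about 12 in all and at most 16, crops included, and the job is handed in when it is done.

Besides the shell and the picture viewer there is one more tool, called after "Call:" by a JSON object that holds its "name" and its "arguments", one argument or row to a line. move_arm: Moves the arm, as the interface text tells. Its arguments: {"type":"object","properties":{"moves":{"type":"array","items":{"type":"array"}},"squeeze":{"type":"number"}},"required":["moves"]}

```bash
mkdir -p pics; ls; python3 - <<'E'
from workcell import *
import cv2
o=get_obs();print(o)
for n in("scene","top"):
    print(n,camera_info(n))
    cv2.imwrite(f"pics/{n}0.png",camera(n)[:,:,::-1])
E
```

```text
pics
{'clock': 0.0, 'joint_pos': array([ 1.15439733,  0.33288735, -0.06468599,  1.46093186,  0.0216124 ,
        1.34990856, -0.08848813]), 'joint_velocities': array([-6.64131259e-04, -2.63648541e-04,  9.71880469e-05, -1.69047079e-03,
        4.04381605e-04,  8.34955681e-04, -1.60299183e-05]), 'tau': array([-5.73907491e-04, -6.25434494e+01,  4.89726558e-02, -3.91618502e+01,
        1.61136850e-02,  9.89917084e-03,  3.05651406e-05]), 'position': array([ 0.23965181, -0.57682244,  0.23051075]), 'ee_rot': array([ 9.80675422e-01,  1.95640485e-01, -1.81354012e-04, -6.96425978e-04]), 'ft_force': array([0.64499583, 1.03608208, 0.2585313 ]), 'torque': array([0.03079811, 0.0137915 , 0.05072914]), 'grip_width': 0.9966734572973183}
scene {'fx': 446.19666259936173, 'fy': 446.19666259936173, 'cx': 250.6505289510427, 'cy': 184.1506616062041, 'D': array([-0.04531485,  0.        ,  0.        ,  0.        ,  0.        ]), 'origin': array([-0.02273047,  0.57072595,  0.71737008]), 'rotation': array([-0.40075695,  0.81081286, -0.37759032,  0.19849917])}
top {'fx': 469.07737451653594, 'fy': 469.07737451653594, 'cx': 257.3665966319355, 'cy': 192.70873623363138, 'D': array([0.0614124, 0.       , 0.       , 0.       , 0.       ]), 'origin': array([0.48916239, 0.11956819, 1.04496799]), 'rotation': array([-0.69970469,  0.71209634, -0.04402911,  0.03733082])}
```

View pics/scene0.png

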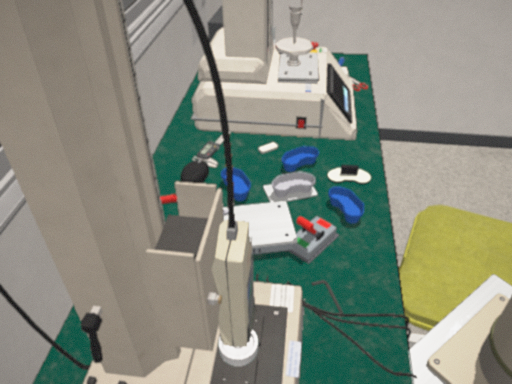

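View pics/top0.png

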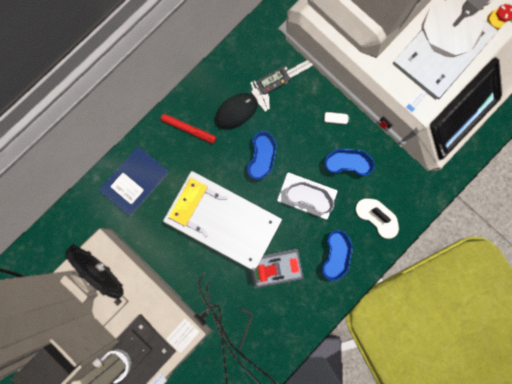

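```bash
cat > h.py <<'E'
import numpy as np,cv2
from scipy.spatial.transform import Rotation as R
from workcell import *
def cast(n,uv,z):
    c=camera_info(n);K=np.array([[c['fx'],0,c['cx']],[0,c['fy'],c['cy']],[0,0,1]])
    p=cv2.undistortPoints(np.float64(uv).reshape(-1,1,2),K,c['D']).reshape(-1,2)
    d=R.from_quat(c['rotation']).apply(np.c_[p,np.ones(len(p))])
    o=c['origin'];return o+d*((z-o[2])/d[:,2])[:,None]
def proj(n,P):
    c=camera_info(n);K=np.array([[c['fx'],0,c['cx']],[0,c['fy'],c['cy']],[0,0,1]])
    r=R.from_quat(c['rotation']).inv();P=np.float64(P).reshape(-1,3)
    return cv2.projectPoints(P,r.as_rotvec(),r.apply(-c['origin']),K,c['D'])[0].reshape(-1,2)
def snap(n,f=None,box=None,s=4):
    im=camera(n)
    if f:
        b=im if box is None else im[box[1]:box[3],box[0]:box[2]]
        cv2.imwrite(f"pics/{f}.png",cv2.resize(b,None,fx=s,fy=s,interpolation=cv2.INTER_CUBIC)[:,:,::-1])
    return im
def hsv(im): return cv2.cvtColor(im,cv2.COLOR_RGB2HSV)
def blobs(m,amin):
    m=cv2.morphologyEx(m.astype(np.uint8)*255,cv2.MORPH_CLOSE,np.ones((3,3)))
    c,_=cv2.findContours(m,cv2.RETR_EXTERNAL,cv2.CHAIN_APPROX_NONE)
    return [a for a in c if cv2.contourArea(a)>amin]
def kidney(n,c,z):
    """pose (x,y,yaw) of a kidney outline (contour pixels) at height z"""
    P=cast(n,c.reshape(-1,2),z)[:,:2].astype(np.float32)*1000
    (cx,cy),(w,h),a=cv2.minAreaRect(P)
    M=cv2.moments(P.reshape(-1,1,2));g=np.array([M['m10'],M['m01']])/M['m00']
    th=.5*np.arctan2(2*M['mu11'],M['mu20']-M['mu02'])
    ex=np.array([np.cos(th),np.sin(th)]);ey=np.array([-ex[1],ex[0]])
    hull=cv2.convexHull(P.reshape(-1,1,2))
    Mh=cv2.moments(hull);gh=np.array([Mh['m10'],Mh['m01']])/Mh['m00']
    if (gh-g)@ey<0: th+=np.pi;ex=-ex;ey=-ey
    u=(P-g)@ex;v=(P-g)@ey;u0=(u.max()+u.min())/2;w=abs(u-u0)<9
    lo=np.median(v[w&(v<0)]);hi=np.median(v[w&(v>0)])
    o=g+ex*u0+ey*(lo+hi)/2
    return o/1000,np.degrees((th+np.pi)%(2*np.pi)-np.pi),np.ptp(u),hi-lo
def blue(im):
    q=hsv(im);return (q[...,0]>100)&(q[...,0]<125)&(q[...,1]>150)&(q[...,2]>100)
E
python3 - <<'E'
from h import *
im=snap("top","crop1",(155,115,405,295),3)
for c in blobs(blue(im),150): print(c.reshape(-1,2).mean(0).round(),[np.round(x,3) for x in kidney("top",c,.033)])
E
```

```text
[337. 255.] [array([ 0.468, -0.064]), np.float64(-12.306), np.float64(108.71), np.float64(46.868)]
[349. 162.] [array([ 0.676, -0.094]), np.float64(84.044), np.float64(107.521), np.float64(46.417)]
[262. 155.] [array([0.689, 0.094]), np.float64(-12.353), np.float64(108.196), np.float64(45.345)]
```

View pics/crop1.png

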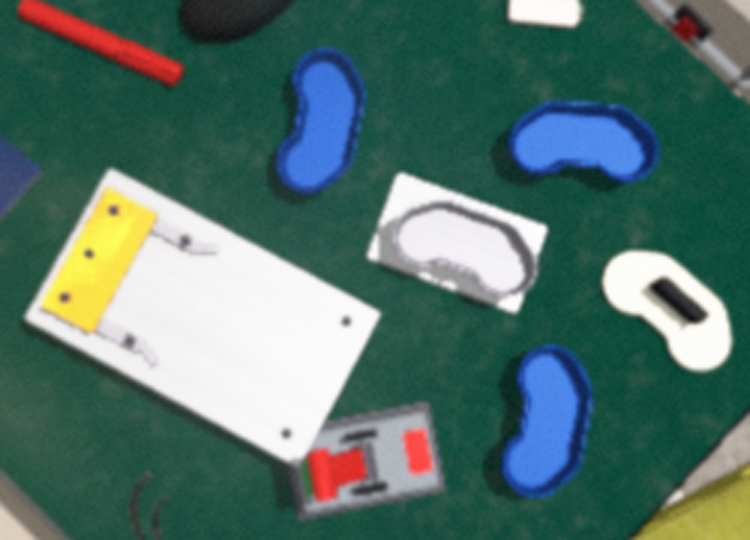

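```bash
cat >> h.py <<'E'
def lidmask(im):
    q=hsv(im);return (q[...,1]<60)&(q[...,2]>150)
def rect(n,c,z):
    P=cast(n,c.reshape(-1,2),z)[:,:2].astype(np.float32)*1000
    (x,y),(w,h),a=cv2.minAreaRect(P)
    if w<h: w,h,a=h,w,a+90
    return np.round([x,y,w,h,a],1)
E
python3 - <<'E'
from h import *
im=snap("top");q=hsv(im)
for c in blobs(lidmask(im),300):
    g=c.reshape(-1,2).mean(0)
    if not(150<g[0]<410 and 110<g[1]<300): continue
    print(g.round(),cv2.contourArea(c)); print(' rect40',rect("top",c,.04),'rect6',rect("top",c,.006)); print(' kid',kidney("top",c,.009))
y=(abs(q[...,0].astype(int)-25)<6)&(q[...,1]>150)&(q[...,2]>150)
for c in blobs(y,100):
    g=c.reshape(-1,2).mean(0); print('yel',g,rect("top",c,.056))
f=lambda a,z:cast("top",np.array(a)/3+[155,115],z)[:,:2].round(4).tolist()
print('hous',f([(300,517),(443,490),(428,403),(292,430)],.028))
print('redmark',f([(417,450)],.028),'grip',f([(322,475)],.085))
print('dish rim ends',f([(384,236),(537,266)],.039))
print('plate',f([(403,172),(547,227),(517,312),(370,258)],.006))
print('deck',f([(110,168),(380,315),(297,462),(25,320)],.04))
E
```

```text
[378. 217.] 972.5
 rect40 [ 549.9 -148.7  104.6   53.8   47.4] rect6 [ 552.  -157.8  108.2   55.6   47.4]
 kid (array([ 0.55474296, -0.15975047]), np.float64(47.18146899591617), np.float64(107.82543805789624), np.float64(46.010082883876635))
[310. 196.] 1478.0
 rect40 [597.7   1.5 117.9  68.2  68.5] rect6 [601.3  -2.5 121.9  70.5  68.5]
 kid (array([ 0.601246  , -0.00196065]), np.float64(67.18818109769641), np.float64(122.29347253677135), np.float64(68.11459199419915))
[244. 235.] 6309.5
 rect40 [526.4 145.9 313.1 125.1  60.7] rect6 [527.7 146.8 323.7 129.3  60.7]
 kid (array([0.52782769, 0.14719604]), np.float64(-121.90998034962537), np.float64(326.0274225431846), np.float64(126.66766043921544))
yel [438.77760498 315.46656299] [ 358.  -239.2  338.8  286.8   89.8]
yel [187.58490566 201.48113208] [587.6 256.6  92.7  39.1 150.8]
yel [495.13953488  19.13953488] [ 973.3 -414.7   38.4   24.3   25.8]
hous [[0.4041, 0.1175], [0.4211, 0.0155], [0.4826, 0.0244], [0.4652, 0.1222]]
redmark [[0.4495, 0.0332]] grip [[0.4363, 0.1024]]
dish rim ends [[0.6024, 0.0537], [0.5788, -0.0555]]
plate [[0.654, 0.0361], [0.6108, -0.0698], [0.548, -0.0453], [0.5898, 0.0623]]
deck [[0.655, 0.2502], [0.5455, 0.058], [0.4431, 0.119], [0.5466, 0.3106]]
```

```bash
cat >> h.py <<'E'
def plan(x,y,z,yaw,half=True):
    """turn (deg about tool z) to the yaw, then shift in tool axes and units after that turn"""
    o=get_obs();r=R.from_quat(o['ee_rot']).as_matrix()
    now=np.degrees(np.arctan2(r[1,0],r[0,0]));d=(yaw-now+180)%360-180
    if half: d=(yaw-now+90)%180-90
    t=np.radians(now+d);ex=np.array([np.cos(t),np.sin(t),0]);ey=np.array([np.sin(t),-np.cos(t),0])
    s=np.array([x,y,z])-o['position']
    print('yaw',round(now,1),'turn',round(-d,1),'shift units',np.round([s@ex/.025,s@ey/.025,-s[2]/.025],2),
      'pos',o['position'].round(4),'tiltz',r[:,2].round(3),'F',o['ft_force'].round(1),'g',round(o['grip_width'],3),'t',round(o['clock'],2),'q7',round(o['joint_pos'][6],2))
E
cat h.py|tail -1
```

```text
'pos',o['position'].round(4),'tiltz',r[:,2].round(3),'F',o['ft_force'].round(1),'g',round(o['grip_width'],3),'t',round(o['clock'],2),'q7',round(o['joint_pos'][6],2))
```

Call:
{"name": "move_arm", "arguments": {
  "moves": [
    [[0.8,0,0],[0,0,-10.5],0],
    [[0.8,0,0],[0,0,-10.5],0],
    [[0.8,0,0],[0,0,-10.5],0],
    [[0.8,0,0],[0,0,-10.5],0],
    [[0.8,0,0],[0,0,-10.5],0]
  ]
}}

```text
clock: 0.82
position: [0.3104, -0.5099, 0.231]
ee_rot: [0.791, 0.612, 0.0, -0.0]
ft_force: [0.9, -0.3, 0.3]
grip_width: 0.002
```

Call:
{"name": "move_arm", "arguments": {
  "moves": [
    [[0.8,0,0],[0,0,-10.5],0],
    [[0.8,0,0],[0,0,-10.5],0],
    [[1,0.4,0],[0,0,-3.7],0],
    [[1,0.4,0],[0,0,0],0],
    [[1,0.4,0],[0,0,0],0]
  ]
}}

```text
clock: 1.45
position: [0.3352, -0.3918, 0.2312]
ee_rot: [0.644, 0.765, -0.0, -0.0]
ft_force: [-0.2, 0.0, 0.8]
grip_width: -0.0
```

```bash
python3 -c "
from h import *
plan(.432,.133,.23,99.8)"
```

```text
yaw 99.8 turn -0.0 shift units [20.03  7.39  0.05] pos [ 0.3352 -0.3918  0.2312] tiltz [-0.  0. -1.] F [-0.2  0.   0.8] g -0.0 t 1.45 q7 0.91
```

Call:
{"name": "move_arm", "arguments": {
  "moves": [
    [[1,0.6,0],[0,0,0],0],
    [[1,0.6,0],[0,0,0],0],
    [[1,0.6,0],[0,0,0],0],
    [[1,0.6,0],[0,0,0],0],
    [[1,0.6,0],[0,0,0],0]
  ]
}}

```text
clock: 2.08
position: [0.388, -0.2558, 0.2313]
ee_rot: [0.644, 0.765, -0.0, 0.0]
ft_force: [-0.4, -0.1, 0.3]
grip_width: -0.002
```

Call:
{"name": "move_arm", "arguments": {
  "moves": [
    [[1,0.6,0],[0,0,0],0],
    [[1,0.6,0],[0,0,0],0],
    [[1,0.6,0],[0,0,0],0],
    [[1,0.6,0],[0,0,0],0],
    [[1,0.6,0],[0,0,0],0]
  ]
}}

```text
clock: 2.7
position: [0.4407, -0.12, 0.2313]
ee_rot: [0.644, 0.765, -0.0, 0.0]
ft_force: [0.7, -0.2, 0.9]
grip_width: -0.0
```

Call:
{"name": "move_arm", "arguments": {
  "moves": [
    [[1,0,0],[0,0,0],0],
    [[1,0,0],[0,0,0],0],
    [[1,0,0],[0,0,0],0],
    [[1,0,0],[0,0,0],0],
    [[1,0,0],[0,0,0],0]
  ]
}}

```text
clock: 3.32
position: [0.4185, 0.0031, 0.2312]
ee_rot: [0.645, 0.765, -0.0, 0.0]
ft_force: [0.4, -0.5, -0.5]
grip_width: 0.002
```

Call:
{"name": "move_arm", "arguments": {
  "moves": [
    [[1,0,0],[0,0,0],0],
    [[1,0,0],[0,0,0],0],
    [[1,0,0],[0,0,0],0],
    [[1,0,0],[0,0,0],0],
    [[0,0,0],[0,0,0],0]
  ]
}}

```text
clock: 3.95
position: [0.4016, 0.1022, 0.2313]
ee_rot: [0.643, 0.766, -0.0, 0.0]
ft_force: [-0.3, -0.5, -0.2]
grip_width: 0.002
```

```bash
python3 -c "
from h import *
plan(.4432,.0699,.072,99.8)
snap('scene','s2',(170,140,400,300),3)
"
```

```text
yaw 99.9 turn 0.1 shift units [-1.56  1.42  6.37] pos [0.4016 0.1022 0.2313] tiltz [ 0.    -0.001 -1.   ] F [-0.3 -0.5 -0.2] g 0.002 t 3.95 q7 -0.05
```

View pics/s2.png

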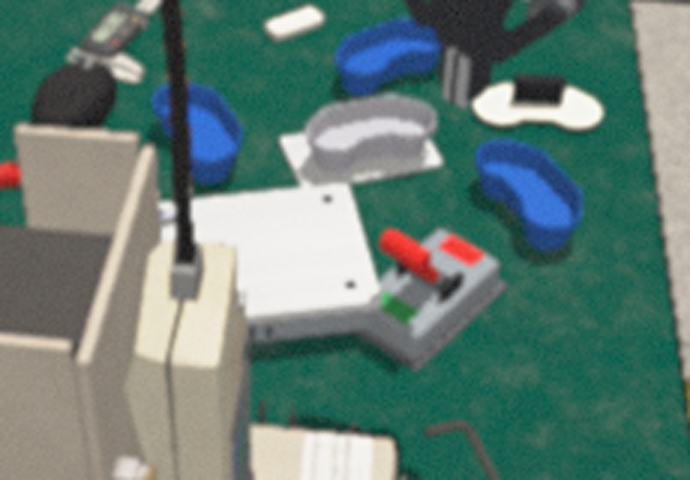

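Call:
{"name": "move_arm", "arguments": {
  "moves": [
    [[1,0.7,0],[0,0,0],0],
    [[0.1,0.7,0.5],[0,0,0],0],
    [[0,0,1],[0,0,0],0],
    [[0,0,1],[0,0,0],0],
    [[0,0,1],[0,0,0],0]
  ]
}}

```text
clock: 4.62
position: [0.4322, 0.1324, 0.1427]
ee_rot: [0.645, 0.764, -0.0, 0.0]
ft_force: [1.1, 0.9, 0.7]
grip_width: 0.002
```

Call:
{"name": "move_arm", "arguments": {
  "moves": [
    [[0,0,1],[0,0,0],0],
    [[0,0,1],[0,0,0],0],
    [[0,0,0.85],[0,0,0],0],
    [[0,0,0],[0,0,0],0]
  ]
}}

```text
clock: 5.12
position: [0.4311, 0.1326, 0.0712]
ee_rot: [0.645, 0.764, -0.001, -0.001]
ft_force: [-0.1, 0.7, 0.1]
grip_width: 0.001
```

```bash
python3 -c "
from h import *
plan(.4432,.0699,.072,99.8)
"
```

```text
yaw 99.7 turn -0.1 shift units [-2.55  0.05 -0.03] pos [0.4311 0.1326 0.0712] tiltz [-0.003 -0.001 -1.   ] F [-0.1  0.7  0.1] g 0.001 t 5.12 q7 -0.42
```

Call:
{"name": "move_arm", "arguments": {
  "moves": [
    [[-0.6,0,0],[0,0,0],0],
    [[-0.6,0,0],[0,0,0],0],
    [[-0.6,0,0],[0,0,0],0],
    [[-0.6,0,0],[0,0,0],0],
    [[-0.4,0,0],[0,0,0],0]
  ]
}}

```text
clock: 5.75
position: [0.444, 0.0637, 0.0725]
ee_rot: [0.645, 0.764, -0.0, -0.0]
ft_force: [-0.2, 3.6, -0.3]
grip_width: 0.001
```

Call:
{"name": "move_arm", "arguments": {
  "moves": [
    [[-0.2,0,0],[0,0,0],0],
    [[0,0,0],[0,0,0],0]
  ]
}}

```text
clock: 6.0
position: [0.4446, 0.0602, 0.0724]
ee_rot: [0.644, 0.765, -0.0, -0.0]
ft_force: [-0.6, 4.2, -0.9]
grip_width: -0.002
```

Call:
{"name": "move_arm", "arguments": {
  "moves": [
    [[-0.12,0,0],[0,0,0],0],
    [[0,0,0],[0,0,0],0]
  ]
}}

```text
clock: 6.25
position: [0.4446, 0.0598, 0.0724]
ee_rot: [0.643, 0.765, 0.001, -0.001]
ft_force: [-3.0, 13.8, -0.4]
grip_width: 0.005
```

Call:
{"name": "move_arm", "arguments": {
  "moves": [
    [[0.4,0,0],[0,0,0],0],
    [[0.4,0,-0.6],[0,0,0],0],
    [[0,0,-1],[0,0,0],0.5],
    [[0,0,-1],[0,0,10.5],1],
    [[0,0,-1],[0,0,10.5],1]
  ]
}}

```text
clock: 6.88
position: [0.4421, 0.077, 0.1644]
ee_rot: [0.775, 0.632, 0.0, 0.001]
ft_force: [0.0, 0.8, -0.0]
grip_width: 0.638
```

```bash
python3 -c "
from h import *
plan(.598,-.007,.14,68.3)
im=snap('top','t3',(155,115,405,295),3)
for c in blobs(blue(im),150): print(c.reshape(-1,2).mean(0).round(),[np.round(x,3) for x in kidney('top',c,.033)])
for c in blobs(lidmask(im),300): print(c.reshape(-1,2).mean(0).round(),[np.round(x,3) for x in kidney('top',c,.009)])
"
```

```text
yaw 78.4 turn 10.1 shift units [-0.82  7.03  0.98] pos [0.4421 0.077  0.1644] tiltz [ 0.001 -0.001 -1.   ] F [ 0.   0.8 -0. ] g 0.638 t 6.88 q7 -0.5
[341. 251.] [array([ 0.475, -0.07 ]), np.float64(9.413), np.float64(97.97), np.float64(42.211)]
[349. 162.] [array([ 0.676, -0.094]), np.float64(83.933), np.float64(107.537), np.float64(46.218)]
[262. 155.] [array([0.689, 0.094]), np.float64(-12.322), np.float64(108.192), np.float64(45.346)]
[ 76. 286.] [array([0.415, 0.502]), np.float64(-131.58), np.float64(69.137), np.float64(31.776)]
[136. 308.] [array([0.371, 0.385]), np.float64(40.759), np.float64(339.642), np.float64(137.763)]
[378. 217.] [array([ 0.555, -0.16 ]), np.float64(47.163), np.float64(107.823), np.float64(45.79)]
[310. 195.] [array([ 0.601, -0.001]), np.float64(66.382), np.float64(121.51), np.float64(67.432)]
[127. 188.] [array([0.624, 0.397]), np.float64(-130.8), np.float64(63.054), np.float64(42.371)]
[275. 281.] [array([0.435, 0.057]), np.float64(40.065), np.float64(599.117), np.float64(183.206)]
[465. 223.] [array([ 0.535, -0.326]), np.float64(129.501), np.float64(431.57), np.float64(73.073)]
[351.  19.] [array([ 1.012, -0.112]), np.float64(53.552), np.float64(190.423), np.float64(63.929)]
[425.  55.] [array([ 0.904, -0.211]), np.float64(-109.127), np.float64(531.9), np.float64(194.176)]
[75. 86.] [array([0.88 , 0.492]), np.float64(-44.933), np.float64(560.455), np.float64(56.515)]
[64. 60.] [array([0.921, 0.536]), np.float64(-44.974), np.float64(394.522), np.float64(3.395)]
```

View pics/t3.png

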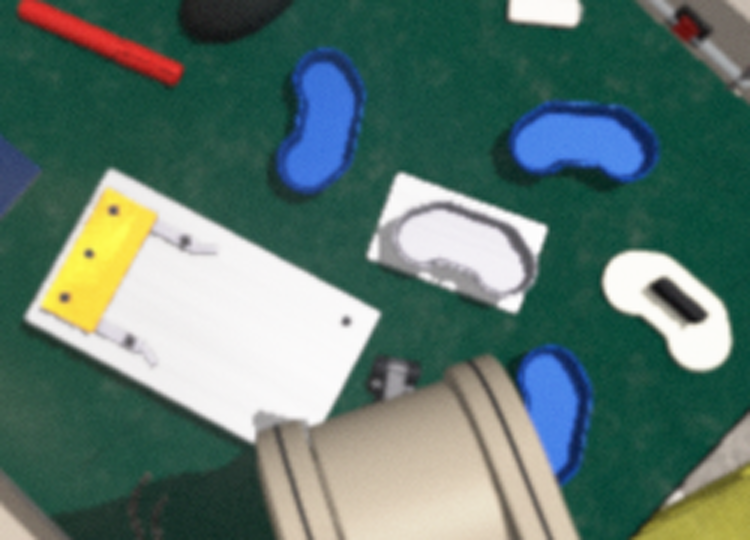

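Call:
{"name": "move_arm", "arguments": {
  "moves": [
    [[0,0,0],[0,0,10.1],1],
    [[-0.4,1,0],[0,0,0],1],
    [[-0.4,1,0],[0,0,0],1],
    [[0,1,0],[0,0,0],1],
    [[0,1,0],[0,0,0],1]
  ]
}}

```text
clock: 7.55
position: [0.5288, 0.0212, 0.1635]
ee_rot: [0.826, 0.564, 0.0, 0.001]
ft_force: [0.3, 0.7, 0.8]
grip_width: 1.001
```

Call:
{"name": "move_arm", "arguments": {
  "moves": [
    [[0,1,0],[0,0,0],1],
    [[0,1,0],[0,0,0],1],
    [[0,1,0],[0,0,0],1],
    [[0,0,1],[0,0,0],1],
    [[0,0,1],[0,0,0],1]
  ]
}}

```text
clock: 8.18
position: [0.5983, -0.0057, 0.1129]
ee_rot: [0.826, 0.564, 0.0, 0.0]
ft_force: [-0.2, -0.2, -0.0]
grip_width: 1.001
```

```bash
python3 -c "
from h import *
plan(.598,-.007,.015,68.3)
im=snap('scene','s4',(230,130,400,270),4)
q=hsv(im)
"
```

```text
yaw 68.7 turn 0.4 shift units [-0.05  0.01  3.92] pos [ 0.5983 -0.0057  0.1129] tiltz [ 0.001 -0.    -1.   ] F [-0.2 -0.2 -0. ] g 1.001 t 8.18 q7 -0.7
```

View pics/s4.png

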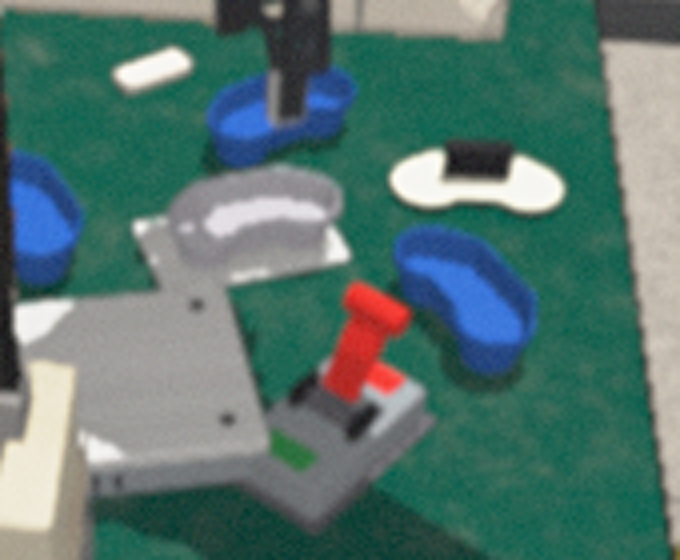

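```bash
python3 -c "
from h import *
c=np.array([.4432,.0699,.032]);ex=np.array([-.17,.985,0])
for a in (-.6,-.4,-.2,0): print(a,((proj('scene',c+.058*(np.sin(a)*ex+[0,0,np.cos(a)]))-[230,130])*4).round())
"
```

```text
-0.6 [[377. 304.]]
-0.4 [[367. 306.]]
-0.2 [[355. 312.]]
0 [[341. 321.]]
```

Call:
{"name": "move_arm", "arguments": {
  "moves": [
    [[0,0,1],[0,0,0],1],
    [[0,0,1],[0,0,0],1],
    [[0,0,1],[0,0,0],1],
    [[0,0,0.9],[0,0,0],1],
    [[0,0,0],[0,0,0],1]
  ]
}}

```text
clock: 8.85
position: [0.5969, -0.0057, 0.0141]
ee_rot: [0.826, 0.564, -0.001, -0.001]
ft_force: [-0.8, 0.3, -0.6]
grip_width: 1.001
```

Call:
{"name": "move_arm", "arguments": {
  "moves": [
    [[0,0,0],[0,0,0],0.3],
    [[0,0,0],[0,0,0],0.3],
    [[0,0,0],[0,0,0],0.3],
    [[0,0,0],[0,0,0],0.3]
  ],
  "squeeze": 50
}}

```text
clock: 9.35
position: [0.5986, -0.0056, 0.0164]
ee_rot: [0.826, 0.564, 0.001, 0.001]
ft_force: [-1.2, 0.1, 5.8]
grip_width: 0.528
```

Call:
{"name": "move_arm", "arguments": {
  "moves": [
    [[0,0,-0.6],[0,0,0],0.3],
    [[0,0,-1],[0,0,0],0.3],
    [[0,0,-1],[0,0,0],0.3],
    [[0,0,-0.6],[0,0,7.7],0.3],
    [[0,0,0],[0,0,0],0.3]
  ]
}}

```text
clock: 9.98
position: [0.5986, -0.0055, 0.0969]
ee_rot: [0.862, 0.508, 0.001, 0.001]
ft_force: [0.6, 0.5, -2.7]
grip_width: 0.525
```

```bash
python3 -c "
from h import *
plan(.5224,.139,.08,61)
"
```

```text
yaw 61.0 turn 0.0 shift units [ 3.58 -5.47  0.68] pos [ 0.5986 -0.0055  0.0969] tiltz [ 0.003 -0.001 -1.   ] F [ 0.6  0.5 -2.7] g 0.525 t 9.97 q7 -0.83
```

Call:
{"name": "move_arm", "arguments": {
  "moves": [
    [[0.6,-1,0],[0,0,0],0.3],
    [[0.6,-1,0],[0,0,0],0.3],
    [[0.6,-1,0],[0,0,0],0.3],
    [[0.6,-1,0],[0,0,0],0.3],
    [[0.6,-1,0],[0,0,0],0.3]
  ]
}}

```text
clock: 10.6
position: [0.5239, 0.1213, 0.0945]
ee_rot: [0.861, 0.509, -0.0, -0.0]
ft_force: [0.7, 1.4, -2.3]
grip_width: 0.527
```

Call:
{"name": "move_arm", "arguments": {
  "moves": [
    [[0.58,-0.47,0],[0,0,0],0.3],
    [[0,0,0.5],[0,0,0],0.3],
    [[0,0,0],[0,0,0],0.3]
  ]
}}

```text
clock: 10.98
position: [0.5209, 0.1377, 0.0808]
ee_rot: [0.862, 0.508, -0.001, -0.0]
ft_force: [-0.2, -0.3, -2.0]
grip_width: 0.527
```

```bash
python3 -c "
from h import *
plan(.5224,.139,.0564,61)
snap('top','t5',(155,150,345,290),4)
"
```

```text
yaw 61.0 turn 0.0 shift units [0.08 0.03 0.98] pos [0.5209 0.1377 0.0808] tiltz [-0.003 -0.001 -1.   ] F [-0.2 -0.3 -2. ] g 0.527 t 10.97 q7 -1.11
```

View pics/t5.png

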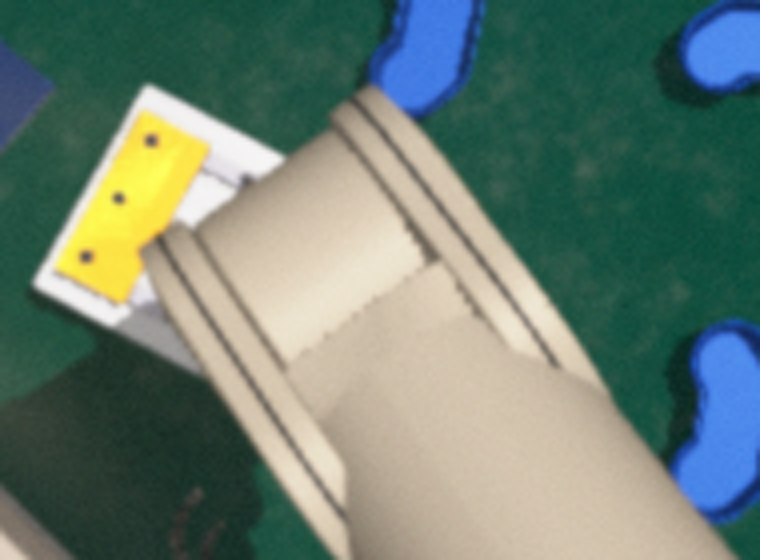

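Call:
{"name": "move_arm", "arguments": {
  "moves": [
    [[0,0,0.4],[0,0,0],0.3],
    [[0,0,0.4],[0,0,0],0.3],
    [[0,0,0.1],[0,0,0],0.3],
    [[0,0,0],[0,0,0],0.3]
  ]
}}

```text
clock: 11.52
position: [0.5216, 0.139, 0.0598]
ee_rot: [0.862, 0.507, -0.0, -0.0]
ft_force: [-0.3, -0.4, -2.2]
grip_width: 0.527
```

Call:
{"name": "move_arm", "arguments": {
  "moves": [
    [[0,0,0.08],[0,0,0],0.3],
    [[0,0,0],[0,0,0],0.3]
  ]
}}

```text
clock: 11.78
position: [0.5217, 0.139, 0.0581]
ee_rot: [0.862, 0.507, 0.0, 0.0]
ft_force: [-0.6, -0.7, -2.7]
grip_width: 0.529
```

Call:
{"name": "move_arm", "arguments": {
  "moves": [
    [[0,0,0.06],[0,0,0],0.3],
    [[0,0,0.04],[0,0,0],0.3],
    [[0,0,0],[0,0,0],0.3]
  ]
}}

```text
clock: 12.15
position: [0.5218, 0.1391, 0.0563]
ee_rot: [0.862, 0.507, -0.0, 0.0]
ft_force: [-4.8, -1.2, 8.1]
grip_width: 0.526
```

Call:
{"name": "move_arm", "arguments": {
  "moves": [
    [[0.3,0,-0.02],[0,0,0],0.3],
    [[0.4,0,0],[0,0,0],0.3],
    [[0.4,0,0],[0,0,0],0.3],
    [[0.4,0,0],[0,0,0],0.3],
    [[0,0,0],[0,0,0],0.3]
  ]
}}

```text
clock: 12.78
position: [0.5406, 0.1737, 0.0563]
ee_rot: [0.861, 0.508, 0.001, -0.0]
ft_force: [1.2, 1.9, 0.8]
grip_width: 0.527
```

Call:
{"name": "move_arm", "arguments": {
  "moves": [
    [[0.3,0,0],[0,0,0],0.3],
    [[0.3,0,0],[0,0,0],0.3],
    [[0,0,0],[0,0,0],0.3]
  ]
}}

```text
clock: 13.15
position: [0.5477, 0.1854, 0.0564]
ee_rot: [0.862, 0.507, 0.001, 0.0]
ft_force: [1.0, 0.0, 4.1]
grip_width: 0.526
```

Call:
{"name": "move_arm", "arguments": {
  "moves": [
    [[0.25,0,0],[0,0,0],0.3],
    [[0,0,0],[0,0,0],0.3]
  ]
}}

```text
clock: 13.4
position: [0.5505, 0.1902, 0.0564]
ee_rot: [0.862, 0.507, 0.0, 0.0]
ft_force: [-1.0, -2.3, 5.8]
grip_width: 0.527
```

Call:
{"name": "move_arm", "arguments": {
  "moves": [
    [[0.15,0,0],[0,0,0],0.3],
    [[0,0,0],[0,0,0],0.3]
  ]
}}

```text
clock: 13.65
position: [0.5522, 0.1931, 0.0563]
ee_rot: [0.862, 0.507, -0.0, 0.0]
ft_force: [-1.2, -3.5, 6.2]
grip_width: 0.531
```

Call:
{"name": "move_arm", "arguments": {
  "moves": [
    [[0.1,0,0],[0,0,0],0.3],
    [[0,0,0],[0,0,0],0.3]
  ]
}}

```text
clock: 13.9
position: [0.5524, 0.1933, 0.0563]
ee_rot: [0.862, 0.507, -0.002, 0.001]
ft_force: [-9.9, -12.1, 16.8]
grip_width: 0.528
```

Call:
{"name": "move_arm", "arguments": {
  "moves": [
    [[-0.12,0,-0.02],[0,0,0],0.3],
    [[0,0,0],[0,0,0],1],
    [[0,0,0],[0,0,0],1],
    [[0,0,-0.6],[0,0,0],1],
    [[0,0,-1],[0,0,0],1]
  ]
}}

```text
clock: 14.52
position: [0.5514, 0.1934, 0.0972]
ee_rot: [0.862, 0.507, -0.0, -0.0]
ft_force: [0.2, -0.9, -0.4]
grip_width: 1.002
```

Call:
{"name": "move_arm", "arguments": {
  "moves": [
    [[0,0,-1],[0,0,0],1],
    [[0,0,-1],[0,0,0],1],
    [[0,0,-1],[0,0,0],1],
    [[0,0,-1],[0,0,0],1],
    [[0,1,0],[0,0,0],1]
  ]
}}

```text
clock: 15.15
position: [0.5738, 0.1834, 0.2004]
ee_rot: [0.861, 0.509, 0.002, 0.001]
ft_force: [0.6, -0.8, 0.1]
grip_width: 1.0
```

Call:
{"name": "move_arm", "arguments": {
  "moves": [
    [[0,1,0],[0,0,0],1],
    [[-1,1,0],[0,0,0],1],
    [[-1,1,0],[0,0,0],1],
    [[-1,1,0],[0,0,0],1],
    [[-1,1,0],[0,0,0],1]
  ]
}}

```text
clock: 15.78
position: [0.6347, 0.0323, 0.1978]
ee_rot: [0.862, 0.507, 0.001, 0.0]
ft_force: [0.2, -0.4, 0.4]
grip_width: 0.998
```

```bash
python3 -c "
from h import *
plan(.676,-.094,.14,83.9)
im=snap('top','t6',(155,130,345,270),4)
for c in blobs(blue(im),150): print(c.reshape(-1,2).mean(0).round(),[np.round(x,3) for x in kidney('top',c,.033)])
"
```

```text
yaw 61.0 turn -22.9 shift units [-4.85  2.18  2.31] pos [0.6347 0.0323 0.1978] tiltz [ 0.001  0.    -1.   ] F [ 0.2 -0.4  0.4] g 0.998 t 15.78 q7 -0.86
[335. 258.] [array([ 0.468, -0.059]), np.float64(-3.248), np.float64(103.79), np.float64(34.386)]
[262. 154.] [array([0.688, 0.093]), np.float64(-14.68), np.float64(107.893), np.float64(45.166)]
```

View pics/t6.png

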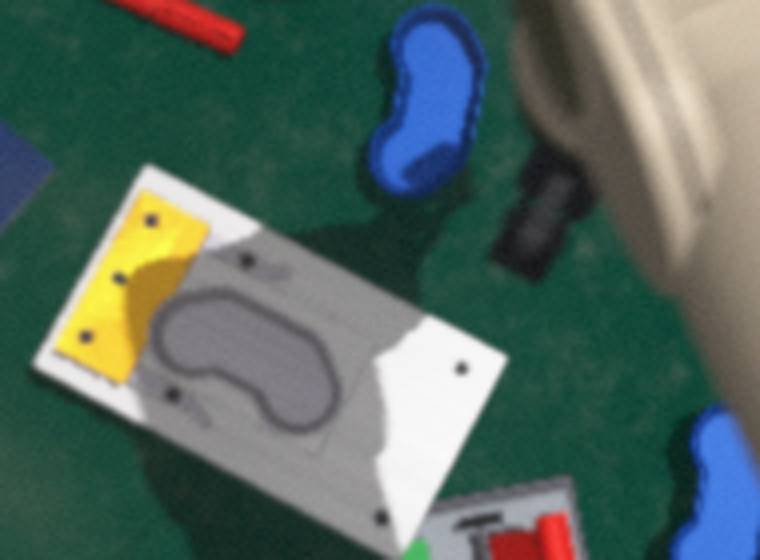

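```bash
python3 -c "
from h import *
f=cast('top',np.array([(150,330),(341,395),(258,301),(243,375),(158,370)])/4+[155,130],.079)[:,:2]
t=np.radians(61);e=np.array([np.cos(t),np.sin(t)]);n=np.array([-e[1],e[0]])
d=f-[.5524,.1933];print((d@e*1000).round(1),(d@n*1000).round(1))
"
```

```text
[ 48.7 -53.8   6.9  -4.6  35.1] [ 15.9  -0.7 -23.2  13.9  32. ]
```

Call:
{"name": "move_arm", "arguments": {
  "moves": [
    [[0,0,0],[0,0,-10.6],1],
    [[0,0,0],[0,0,-10.6],1],
    [[0,0,0.3],[0,0,-1.7],1],
    [[-1,0.4,0.4],[0,0,0],1],
    [[-1,0.4,0.4],[0,0,0],1]
  ]
}}

```text
clock: 16.45
position: [0.6491, -0.0196, 0.1687]
ee_rot: [0.745, 0.667, 0.0, 0.0]
ft_force: [-0.3, -1.2, 0.1]
grip_width: 1.001
```

Call:
{"name": "move_arm", "arguments": {
  "moves": [
    [[-1,0.4,0.4],[0,0,0],1],
    [[-1,0.4,0.4],[0,0,0],1],
    [[-0.85,0.58,0.4],[0,0,0],1],
    [[0,0,0],[0,0,0],1]
  ]
}}

```text
clock: 16.95
position: [0.6759, -0.0967, 0.1373]
ee_rot: [0.745, 0.667, -0.001, -0.0]
ft_force: [0.3, 0.5, 1.3]
grip_width: 0.995
```

```bash
python3 -c "
from h import *
plan(.676,-.094,.015,83.9)
"
```

```text
yaw 83.6 turn -0.3 shift units [ 0.11 -0.01  4.89] pos [ 0.6759 -0.0967  0.1373] tiltz [-0.002 -0.    -1.   ] F [0.3 0.5 1.3] g 0.995 t 16.95 q7 -0.31
```

Call:
{"name": "move_arm", "arguments": {
  "moves": [
    [[0.1,0,1],[0,0,0],1],
    [[0,0,1],[0,0,0],1],
    [[0,0,1],[0,0,0],1],
    [[0,0,1],[0,0,0],1],
    [[0,0,0.89],[0,0,0],1]
  ]
}}

```text
clock: 17.58
position: [0.6761, -0.0901, 0.0159]
ee_rot: [0.744, 0.669, 0.0, -0.0]
ft_force: [-0.4, -0.5, -0.4]
grip_width: 0.999
```

Call:
{"name": "move_arm", "arguments": {
  "moves": [
    [[0,0,0],[0,0,0],0.3],
    [[0,0,0],[0,0,0],0.3],
    [[0,0,0],[0,0,0],0.3],
    [[0,0,0],[0,0,0],0.3]
  ]
}}

```text
clock: 18.08
position: [0.6769, -0.0908, 0.0184]
ee_rot: [0.744, 0.668, 0.001, 0.001]
ft_force: [-0.0, 0.2, 6.7]
grip_width: 0.526
```

Call:
{"name": "move_arm", "arguments": {
  "moves": [
    [[0,0,-0.4],[0,0,0],0.3],
    [[0,0,-1],[0,0,0],0.3],
    [[0,0,-1],[0,0,0],0.3],
    [[0,0,-1],[0,0,10.6],0.3],
    [[0,0,-1],[0,0,10.6],0.3]
  ]
}}

```text
clock: 18.7
position: [0.6757, -0.0909, 0.1282]
ee_rot: [0.856, 0.517, 0.0, -0.0]
ft_force: [0.4, -0.5, -0.0]
grip_width: 0.518
```

```bash
python3 -c "
from h import *
plan(.5513,.1912,.12,61)
"
```

```text
yaw 62.3 turn 1.3 shift units [ 7.46 -9.82  0.33] pos [ 0.6757 -0.0909  0.1282] tiltz [ 0.  0. -1.] F [ 0.4 -0.5 -0. ] g 0.518 t 18.7 q7 -0.67
```

Call:
{"name": "move_arm", "arguments": {
  "moves": [
    [[0.8,-1,0],[0,0,1.3],0.3],
    [[0.8,-1,0],[0,0,0],0.3],
    [[0.8,-1,0],[0,0,0],0.3],
    [[0.8,-1,0],[0,0,0],0.3],
    [[0.8,-1,0],[0,0,0],0.3]
  ]
}}

```text
clock: 19.32
position: [0.6129, 0.0574, 0.1274]
ee_rot: [0.86, 0.51, 0.0, 0.0]
ft_force: [0.0, 0.9, -0.1]
grip_width: 0.525
```

Call:
{"name": "move_arm", "arguments": {
  "moves": [
    [[0.8,-1,0],[0,0,0],0.3],
    [[0.8,-1,0],[0,0,0],0.3],
    [[0.8,-1,0],[0,0,0],0.3],
    [[0.8,-1,0],[0,0,0],0.3],
    [[0,0,0],[0,0,0],0.3]
  ]
}}

```text
clock: 19.95
position: [0.5626, 0.1778, 0.1277]
ee_rot: [0.859, 0.512, 0.0, -0.0]
ft_force: [0.5, -0.3, -0.4]
grip_width: 0.522
```

```bash
python3 -c "
from h import *
plan(.5528,.194,.12,61)
snap('scene','s7',(180,120,350,250),4)
"
```

```text
yaw 61.6 turn 0.6 shift units [ 0.38 -0.66  0.31] pos [0.5626 0.1778 0.1277] tiltz [ 0.     0.001 -1.   ] F [ 0.5 -0.3 -0.4] g 0.522 t 19.95 q7 -1.13
```

View pics/s7.png

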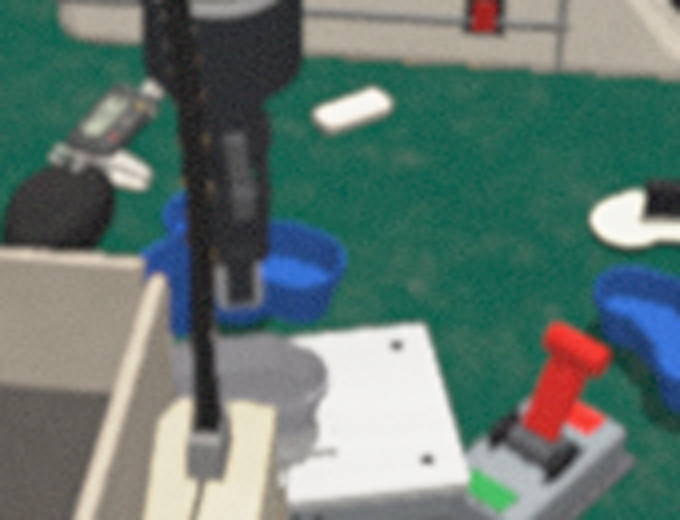

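Call:
{"name": "move_arm", "arguments": {
  "moves": [
    [[0.38,-0.66,0.3],[0,0,0.6],0.3],
    [[0,0,0.6],[0,0,0],0.3],
    [[0,0,0.2],[0,0,0],0.3],
    [[0,0,0],[0,0,0],0.3]
  ]
}}

```text
clock: 20.5
position: [0.5543, 0.1897, 0.0987]
ee_rot: [0.863, 0.505, -0.001, 0.0]
ft_force: [0.6, 0.2, -0.7]
grip_width: 0.521
```

```bash
python3 -c "
from h import *
plan(.5528,.194,.079,61)
"
```

```text
yaw 60.7 turn -0.3 shift units [ 0.12 -0.14  0.79] pos [0.5543 0.1897 0.0987] tiltz [-0.001 -0.001 -1.   ] F [ 0.6  0.2 -0.7] g 0.521 t 20.5 q7 -1.19
```

Call:
{"name": "move_arm", "arguments": {
  "moves": [
    [[0.12,-0.14,0],[0,0,-0.3],0.3],
    [[0,0,0.3],[0,0,0],0.3],
    [[0,0,0.2],[0,0,0],0.3],
    [[0,0,0.15],[0,0,0],0.3],
    [[0,0,0],[0,0,0],0.3]
  ]
}}

```text
clock: 21.12
position: [0.5523, 0.1951, 0.0826]
ee_rot: [0.861, 0.508, -0.0, -0.0]
ft_force: [-0.2, 0.5, -0.1]
grip_width: 0.521
```

Call:
{"name": "move_arm", "arguments": {
  "moves": [
    [[0,0,0.12],[0,0,0],0.3],
    [[0,0,0],[0,0,0],0.3]
  ]
}}

```text
clock: 21.38
position: [0.5524, 0.1951, 0.0799]
ee_rot: [0.861, 0.508, -0.0, 0.0]
ft_force: [-0.9, 0.1, -0.0]
grip_width: 0.523
```

```bash
python3 -c "
from h import *
plan(.5528,.194,.079,61)
"
```

```text
yaw 61.1 turn 0.1 shift units [-0.03  0.03  0.04] pos [0.5524 0.1951 0.0799] tiltz [-0. -0. -1.] F [-0.9  0.1 -0. ] g 0.523 t 21.38 q7 -1.21
```

Call:
{"name": "move_arm", "arguments": {
  "moves": [
    [[-0.03,0.03,0.06],[0,0,0],0.3],
    [[0,0,0],[0,0,0],0.3]
  ]
}}

```text
clock: 21.62
position: [0.5527, 0.1948, 0.0793]
ee_rot: [0.861, 0.508, 0.0, -0.0]
ft_force: [-3.5, -0.1, 6.8]
grip_width: 0.527
```

Call:
{"name": "move_arm", "arguments": {
  "moves": [
    [[0,0,0.06],[0,0,0],0.3],
    [[0,0,0],[0,0,0],0.3]
  ]
}}

```text
clock: 21.88
position: [0.5528, 0.1949, 0.0793]
ee_rot: [0.861, 0.508, 0.0, 0.0]
ft_force: [-10.3, -2.8, 21.0]
grip_width: 0.523
```

Call:
{"name": "move_arm", "arguments": {
  "moves": [
    [[0,0,-0.08],[0,0,0],0.3],
    [[0,0,0],[0,0,0],1],
    [[0,0,0],[0,0,0],1],
    [[0,0,-0.6],[0,0,0],1],
    [[0,0,-1],[0,0,0],1]
  ]
}}

```text
clock: 22.5
position: [0.5524, 0.1941, 0.1197]
ee_rot: [0.861, 0.508, -0.001, -0.0]
ft_force: [0.4, 0.7, 0.8]
grip_width: 1.002
```

Call:
{"name": "move_arm", "arguments": {
  "moves": [
    [[0,0,-1],[0,0,0],1],
    [[0,0,-1],[0,0,0],1],
    [[-0.4,1,-0.6],[0,0,0],1],
    [[-0.4,1,0],[0,0,0],1],
    [[-0.4,1,0],[0,0,0],1]
  ]
}}

```text
clock: 23.12
position: [0.6046, 0.1311, 0.1854]
ee_rot: [0.861, 0.508, 0.001, 0.0]
ft_force: [-0.0, 0.3, -0.4]
grip_width: 0.996
```

Call:
{"name": "move_arm", "arguments": {
  "moves": [
    [[-0.4,1,0],[0,0,0],1],
    [[-0.4,1,0],[0,0,0],1],
    [[0,0,0],[0,0,10.6],1],
    [[0,0,0],[0,0,10.6],1],
    [[0,0,0],[0,0,10.6],1]
  ]
}}

```text
clock: 23.75
position: [0.6383, 0.0898, 0.1845]
ee_rot: [0.968, 0.25, 0.0, -0.0]
ft_force: [0.5, -0.8, -0.4]
grip_width: 0.999
```

Call:
{"name": "move_arm", "arguments": {
  "moves": [
    [[0,0,0],[0,0,10.6],1],
    [[0,0,0],[0,0,10.6],1],
    [[0,0,0],[0,0,10.6],1],
    [[0,0,0],[0,0,9.8],1],
    [[0,0,0],[0,0,0],1]
  ]
}}

```text
clock: 24.38
position: [0.6382, 0.09, 0.1845]
ee_rot: [0.994, -0.107, 0.0, 0.0]
ft_force: [0.7, -0.3, 0.0]
grip_width: 0.997
```

```bash
python3 -c "
from h import *
plan(.689,.094,.12,-12.3)
im=snap('top','t8',(155,130,405,290),3)
for c in blobs(blue(im),150): print(c.reshape(-1,2).mean(0).round(),[[np.round(x,3) for x in kidney('top',c,z)] for z in(.033,.094)])
"
```

```text
yaw -12.3 turn 0.0 shift units [ 1.95 -0.59  2.58] pos [0.6382 0.09   0.1845] tiltz [ 0. -0. -1.] F [ 0.7 -0.3  0. ] g 0.997 t 24.38 q7 -2.16
[219. 219.] [[array([0.555, 0.192]), np.float64(59.839), np.float64(100.745), np.float64(31.59)], [array([0.551, 0.188]), np.float64(59.839), np.float64(94.672), np.float64(29.58)]]
```

View pics/t8.png

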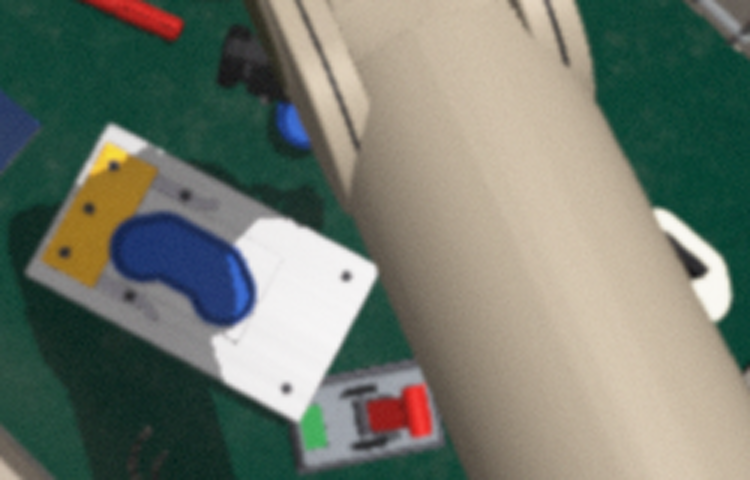

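```bash
cat >> h.py <<'E'
def moved(ref='pics/scene0.png'):
    """pixels blue/white now but not at the start, scene view"""
    a=cv2.imread(ref)[:,:,::-1].copy();b=snap('scene')
    n=blue(b)&~cv2.dilate(blue(a).astype(np.uint8),np.ones((3,3))).astype(bool)
    for c in blobs(n,15): print('new blue',cv2.boundingRect(c),cv2.contourArea(c))
E
python3 -c "
from h import *
moved()
print('tray2',proj('scene',[.689,.094,.03]),'stack',proj('scene',[.551,.191,.09]),'t3',proj('scene',[.468,-.064,.03]))
"
```

```text
new blue (224, 200, 4, 18) 39.0
new blue (234, 198, 27, 21) 398.5
tray2 [[237.43277702 178.76076205]] stack [[236.99180183 207.01434801]] t3 [[348.39816823 199.27565395]]
```

Call:
{"name": "move_arm", "arguments": {
  "moves": [
    [[1,-0.3,0],[0,0,0],1],
    [[0.95,-0.29,0],[0,0,0],1],
    [[0,0,1],[0,0,0],1],
    [[0,0,1],[0,0,0],1],
    [[0,0,1],[0,0,0],1]
  ]
}}

```text
clock: 25.1
position: [0.6889, 0.0938, 0.1083]
ee_rot: [0.994, -0.106, -0.0, -0.0]
ft_force: [-0.7, -0.5, 0.3]
grip_width: 0.994
```

```bash
python3 -c "
from h import *
plan(.689,.094,.015,-12.3)
"
```

```text
yaw -12.1 turn 0.2 shift units [ 0.   -0.01  3.73] pos [0.6889 0.0938 0.1083] tiltz [-0.  0. -1.] F [-0.7 -0.5  0.3] g 0.994 t 25.1 q7 -2.17
```

Call:
{"name": "move_arm", "arguments": {
  "moves": [
    [[0,0,1],[0,0,0],1],
    [[0,0,1],[0,0,0],1],
    [[0,0,1],[0,0,0],1],
    [[0,0,0.73],[0,0,0],1],
    [[0,0,0],[0,0,0],1]
  ]
}}

```text
clock: 25.72
position: [0.6879, 0.0937, 0.0144]
ee_rot: [0.994, -0.107, -0.001, 0.0]
ft_force: [-0.8, -0.3, -0.3]
grip_width: 1.001
```

Call:
{"name": "move_arm", "arguments": {
  "moves": [
    [[0,0,0],[0,0,0],0.3],
    [[0,0,0],[0,0,0],0.3],
    [[0,0,0],[0,0,0],0.3],
    [[0,0,0],[0,0,0],0.3]
  ]
}}

```text
clock: 26.22
position: [0.6896, 0.094, 0.0172]
ee_rot: [0.994, -0.107, 0.001, -0.0]
ft_force: [-0.1, -1.6, 5.9]
grip_width: 0.524
```

Call:
{"name": "move_arm", "arguments": {
  "moves": [
    [[0,0,-0.4],[0,0,0],0.3],
    [[0,0,-1],[0,0,0],0.3],
    [[0,0,-1],[0,0,0],0.3],
    [[0,0,-1],[0,0,0],0.3],
    [[0,0,-1],[0,0,0],0.3]
  ]
}}

```text
clock: 26.85
position: [0.6886, 0.094, 0.1272]
ee_rot: [0.994, -0.107, 0.0, 0.0]
ft_force: [0.8, 0.0, -1.3]
grip_width: 0.525
```

Call:
{"name": "move_arm", "arguments": {
  "moves": [
    [[0,0,-1],[0,0,-10.6],0.3],
    [[0,0,0],[0,0,-10.6],0.3],
    [[0,0,0],[0,0,-10.6],0.3],
    [[0,0,0],[0,0,-10.6],0.3],
    [[0,0,0],[0,0,-10.6],0.3]
  ]
}}

```text
clock: 27.48
position: [0.6886, 0.0939, 0.1513]
ee_rot: [0.937, 0.35, 0.0, 0.0]
ft_force: [-0.2, -0.4, -0.6]
grip_width: 0.521
```

Call:
{"name": "move_arm", "arguments": {
  "moves": [
    [[0,0,0],[0,0,-10.6],0.3],
    [[0,0,0],[0,0,-9.5],0.3],
    [[0,0,0],[0,0,0],0.3]
  ]
}}

```text
clock: 27.85
position: [0.6887, 0.0938, 0.1511]
ee_rot: [0.863, 0.505, 0.0, -0.0]
ft_force: [0.6, -0.3, -1.3]
grip_width: 0.525
```

```bash
python3 -c "
from h import *
plan(.5528,.194,.14,61)
"
```

```text
yaw 60.7 turn -0.3 shift units [ 0.87 -6.7   0.44] pos [0.6887 0.0938 0.1511] tiltz [-0.  0. -1.] F [ 0.6 -0.3 -1.3] g 0.525 t 27.85 q7 -0.97
```

Call:
{"name": "move_arm", "arguments": {
  "moves": [
    [[0.1,-1,0],[0,0,-0.3],0.3],
    [[0.1,-1,0],[0,0,0],0.3],
    [[0.1,-1,0],[0,0,0],0.3],
    [[0.1,-1,0],[0,0,0],0.3],
    [[0.1,-1,0],[0,0,0],0.3]
  ]
}}

```text
clock: 28.48
position: [0.5847, 0.1659, 0.1512]
ee_rot: [0.863, 0.506, 0.0, 0.0]
ft_force: [0.2, 0.0, -0.4]
grip_width: 0.522
```

Call:
{"name": "move_arm", "arguments": {
  "moves": [
    [[0.1,-1,0],[0,0,0],0.3],
    [[0.1,-0.7,0],[0,0,0],0.3],
    [[0,0,0.8],[0,0,0],0.3],
    [[0,0,0],[0,0,0],0.3]
  ]
}}

```text
clock: 28.98
position: [0.5504, 0.1889, 0.1285]
ee_rot: [0.862, 0.507, -0.002, -0.0]
ft_force: [-0.2, -0.2, -0.5]
grip_width: 0.527
```

```bash
python3 -c "
from h import *
plan(.5515,.192,.094,61)
"
```

```text
yaw 61.0 turn -0.0 shift units [ 0.13 -0.02  1.38] pos [0.5504 0.1889 0.1285] tiltz [-0.003 -0.001 -1.   ] F [-0.2 -0.2 -0.5] g 0.527 t 28.98 q7 -1.18
```

Call:
{"name": "move_arm", "arguments": {
  "moves": [
    [[0.1,0,0.3],[0,0,0],0.3],
    [[0,0,0.25],[0,0,0],0.3],
    [[0,0,0],[0,0,0],0.3]
  ]
}}

```text
clock: 29.35
position: [0.5518, 0.1924, 0.1164]
ee_rot: [0.861, 0.508, -0.0, -0.0]
ft_force: [-0.6, -0.8, -1.8]
grip_width: 0.522
```

```bash
python3 -c "
from h import *
plan(.5515,.192,.094,61)
"
```

```text
yaw 61.0 turn 0.0 shift units [-0.02 -0.    0.89] pos [0.5518 0.1924 0.1164] tiltz [-0.001 -0.    -1.   ] F [-0.6 -0.8 -1.8] g 0.522 t 29.35 q7 -1.19
```

Call:
{"name": "move_arm", "arguments": {
  "moves": [
    [[0,0,0.25],[0,0,0],0.3],
    [[0,0,0.25],[0,0,0],0.3],
    [[0,0,0.2],[0,0,0],0.3],
    [[0,0,0.1],[0,0,0],0.3],
    [[0,0,0],[0,0,0],0.3]
  ]
}}

```text
clock: 29.98
position: [0.5518, 0.1926, 0.0969]
ee_rot: [0.861, 0.508, -0.0, 0.0]
ft_force: [0.3, -0.0, -0.5]
grip_width: 0.522
```

Call:
{"name": "move_arm", "arguments": {
  "moves": [
    [[0,0,0.1],[0,0,0],0.3],
    [[0,0,0],[0,0,0],0.3]
  ]
}}

```text
clock: 30.22
position: [0.5519, 0.1927, 0.0945]
ee_rot: [0.861, 0.508, 0.0, 0.0]
ft_force: [-0.5, 0.0, -1.4]
grip_width: 0.523
```

Call:
{"name": "move_arm", "arguments": {
  "moves": [
    [[0,0,0.06],[0,0,0],0.3],
    [[0,0,0],[0,0,0],0.3]
  ]
}}

```text
clock: 30.48
position: [0.552, 0.1928, 0.0933]
ee_rot: [0.861, 0.508, 0.0, 0.0]
ft_force: [-0.2, 0.5, 0.8]
grip_width: 0.524
```

Call:
{"name": "move_arm", "arguments": {
  "moves": [
    [[0,0,0.06],[0,0,0],0.3],
    [[0,0,0],[0,0,0],0.3]
  ]
}}

```text
clock: 30.72
position: [0.5521, 0.1928, 0.0931]
ee_rot: [0.861, 0.508, 0.0, 0.0]
ft_force: [-6.3, -3.7, 16.2]
grip_width: 0.525
```

Call:
{"name": "move_arm", "arguments": {
  "moves": [
    [[0,0,-0.04],[0,0,0],0.3],
    [[0,0,0],[0,0,0],1],
    [[0,0,0],[0,0,0],1],
    [[0,0,-0.6],[0,0,0],1],
    [[0,0,-1],[0,0,0],1]
  ]
}}

```text
clock: 31.35
position: [0.5516, 0.1925, 0.1332]
ee_rot: [0.861, 0.508, -0.001, -0.0]
ft_force: [-0.0, 0.2, 0.3]
grip_width: 1.001
```

Call:
{"name": "move_arm", "arguments": {
  "moves": [
    [[0,0,-1],[0,0,0],1],
    [[0,0,-1],[0,0,0],1],
    [[0,1,0],[0,0,0],1],
    [[-1,1,0],[0,0,0],1],
    [[-1,0.6,0],[0,0,0],1]
  ]
}}

```text
clock: 31.98
position: [0.5853, 0.1163, 0.1834]
ee_rot: [0.861, 0.508, 0.0, 0.0]
ft_force: [-0.3, -0.8, 0.0]
grip_width: 0.997
```

Call:
{"name": "move_arm", "arguments": {
  "moves": [
    [[-1,0,0],[0,0,10.6],1],
    [[-1,0,0],[0,0,10.6],1],
    [[-1,0,0],[0,0,10.6],1],
    [[0,0,0],[0,0,10.6],1],
    [[0,0,0],[0,0,10.6],1]
  ]
}}

```text
clock: 32.6
position: [0.5375, 0.0601, 0.1838]
ee_rot: [0.998, 0.067, 0.001, 0.0]
ft_force: [-0.4, 0.6, 0.1]
grip_width: 1.002
```

Call:
{"name": "move_arm", "arguments": {
  "moves": [
    [[0,0,0],[0,0,10.6],1],
    [[0,0,0],[0,0,9.7],1],
    [[0,0,0],[0,0,0],1]
  ]
}}

```text
clock: 32.98
position: [0.5376, 0.0605, 0.1835]
ee_rot: [0.994, -0.106, 0.0, -0.0]
ft_force: [0.4, 0.5, -1.3]
grip_width: 1.001
```

```bash
python3 -c "
from h import *
plan(.468,-.064,.12,-12.3)
im=snap('top','t9',(155,130,405,290),3)
for c in blobs(blue(im),150): print(c.reshape(-1,2).mean(0).round(),[[np.round(x,3) for x in kidney('top',c,z)] for z in(.033,.109)])
moved()
"
```

```text
yaw -12.2 turn 0.1 shift units [-1.66  5.46  2.54] pos [0.5376 0.0605 0.1835] tiltz [ 0.001 -0.    -1.   ] F [ 0.4  0.5 -1.3] g 1.001 t 32.98 q7 -2.1
[216. 218.] [[array([0.557, 0.198]), np.float64(64.147), np.float64(107.297), np.float64(41.549)], [array([0.552, 0.192]), np.float64(64.147), np.float64(99.239), np.float64(38.429)]]
new blue (223, 194, 6, 24) 61.0
new blue (234, 193, 29, 26) 483.5
```

View pics/t9.png

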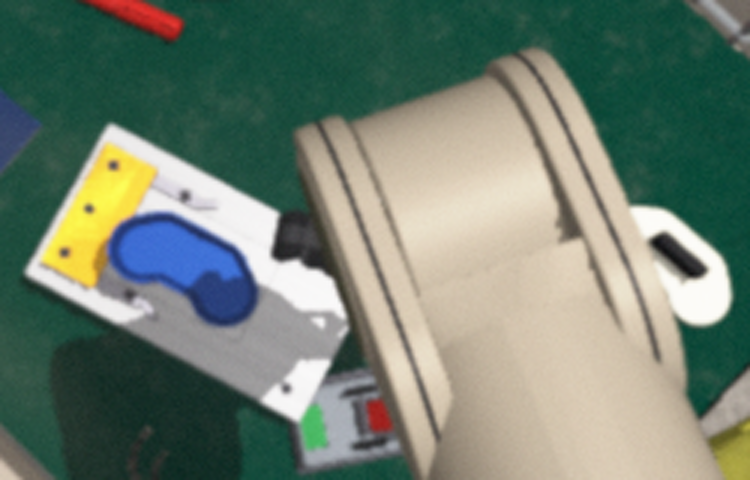

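Call:
{"name": "move_arm", "arguments": {
  "moves": [
    [[-0.4,1,0],[0,0,0],1],
    [[-0.4,1,0],[0,0,0],1],
    [[-0.4,1,0],[0,0,0],1],
    [[-0.4,1,0],[0,0,0],1],
    [[-0.06,1,0],[0,0,0],1]
  ]
}}

```text
clock: 33.7
position: [0.4698, -0.0538, 0.1829]
ee_rot: [0.995, -0.105, 0.0, 0.0]
ft_force: [-0.0, 0.8, -0.4]
grip_width: 1.0
```

Call:
{"name": "move_arm", "arguments": {
  "moves": [
    [[0,0.46,1],[0,0,0],1],
    [[0,0,1],[0,0,0],1],
    [[0,0,1],[0,0,0],1],
    [[0,0,0],[0,0,0],1]
  ]
}}

```text
clock: 34.2
position: [0.4668, -0.0641, 0.1065]
ee_rot: [0.994, -0.105, -0.001, -0.0]
ft_force: [-0.1, -0.0, 1.1]
grip_width: 0.996
```

```bash
python3 -c "
from h import *
plan(.468,-.064,.015,-12.3)
"
```

```text
yaw -12.1 turn 0.2 shift units [ 0.05 -0.02  3.66] pos [ 0.4668 -0.0641  0.1065] tiltz [-0.003  0.001 -1.   ] F [-0.1 -0.   1.1] g 0.996 t 34.2 q7 -1.82
```

Call:
{"name": "move_arm", "arguments": {
  "moves": [
    [[0.05,0,1],[0,0,0],1],
    [[0,0,1],[0,0,0],1],
    [[0,0,1],[0,0,0],1],
    [[0,0,0.66],[0,0,0],1],
    [[0,0,0],[0,0,0],1]
  ]
}}

```text
clock: 34.83
position: [0.469, -0.0646, 0.0159]
ee_rot: [0.994, -0.106, -0.0, -0.0]
ft_force: [0.2, 0.6, -0.6]
grip_width: 1.001
```

Call:
{"name": "move_arm", "arguments": {
  "moves": [
    [[0,0,0],[0,0,0],0.3],
    [[0,0,0],[0,0,0],0.3],
    [[0,0,0],[0,0,0],0.3],
    [[0,0,0],[0,0,0],0.3]
  ]
}}

```text
clock: 35.33
position: [0.4699, -0.0648, 0.0173]
ee_rot: [0.994, -0.107, 0.001, 0.0]
ft_force: [-1.9, 1.2, 9.2]
grip_width: 0.524
```

Call:
{"name": "move_arm", "arguments": {
  "moves": [
    [[0,0,-0.4],[0,0,0],0.3],
    [[0,0,-1],[0,0,0],0.3],
    [[0,0,-1],[0,0,0],0.3],
    [[0,0,-1],[0,0,0],0.3],
    [[0,0,-1],[0,0,0],0.3]
  ]
}}

```text
clock: 35.95
position: [0.469, -0.0645, 0.1275]
ee_rot: [0.994, -0.106, 0.0, 0.0]
ft_force: [0.4, -0.0, -1.7]
grip_width: 0.524
```

Call:
{"name": "move_arm", "arguments": {
  "moves": [
    [[0,0,-1],[0,0,-10.6],0.3],
    [[0,0,-0.6],[0,0,-10.6],0.3],
    [[0,0,0],[0,0,-10.6],0.3],
    [[0,0,0],[0,0,-10.6],0.3],
    [[0,0,0],[0,0,-10.6],0.3]
  ]
}}

```text
clock: 36.58
position: [0.469, -0.0645, 0.1667]
ee_rot: [0.936, 0.351, 0.0, 0.0]
ft_force: [-0.7, -0.6, -1.0]
grip_width: 0.528
```

Call:
{"name": "move_arm", "arguments": {
  "moves": [
    [[0,0,0],[0,0,-10.6],0.3],
    [[0,0,0],[0,0,-9.5],0.3],
    [[0,0,0],[0,0,0],0.3]
  ]
}}

```text
clock: 36.95
position: [0.4691, -0.0646, 0.1665]
ee_rot: [0.862, 0.506, 0.0, 0.0]
ft_force: [0.2, -0.8, -0.9]
grip_width: 0.525
```

```bash
python3 -c "
from h import *
plan(.5515,.192,.15,61)
"
```

```text
yaw 60.8 turn -0.2 shift units [10.58 -2.09  0.66] pos [ 0.4691 -0.0646  0.1665] tiltz [ 0. -0. -1.] F [ 0.2 -0.8 -0.9] g 0.525 t 36.95 q7 -0.52
```

Call:
{"name": "move_arm", "arguments": {
  "moves": [
    [[1,-0.2,0],[0,0,-0.2],0.3],
    [[1,-0.2,0],[0,0,0],0.3],
    [[1,-0.2,0],[0,0,0],0.3],
    [[1,-0.2,0],[0,0,0],0.3],
    [[1,-0.2,0],[0,0,0],0.3]
  ]
}}

```text
clock: 37.58
position: [0.508, 0.0576, 0.1664]
ee_rot: [0.863, 0.506, 0.0, 0.0]
ft_force: [0.1, 0.4, -1.4]
grip_width: 0.526
```

Call:
{"name": "move_arm", "arguments": {
  "moves": [
    [[1,-0.2,0],[0,0,0],0.3],
    [[1,-0.2,0],[0,0,0],0.3],
    [[1,-0.2,0],[0,0,0],0.3],
    [[1,-0.2,0],[0,0,0],0.3],
    [[1,-0.2,0],[0,0,0],0.3]
  ]
}}

```text
clock: 38.2
position: [0.5466, 0.179, 0.1663]
ee_rot: [0.863, 0.506, -0.0, 0.0]
ft_force: [0.2, 0.3, -1.0]
grip_width: 0.529
```

Call:
{"name": "move_arm", "arguments": {
  "moves": [
    [[0.6,-0.1,0],[0,0,0],0.3],
    [[0,0,0.6],[0,0,0],0.3],
    [[0,0,0.3],[0,0,0],0.3],
    [[0,0,0],[0,0,0],0.3]
  ]
}}

```text
clock: 38.7
position: [0.551, 0.1912, 0.1425]
ee_rot: [0.862, 0.507, -0.001, 0.0]
ft_force: [-0.6, -1.3, -1.0]
grip_width: 0.528
```

```bash
python3 -c "
from h import *
plan(.552,.1931,.109,61)
"
```

```text
yaw 61.0 turn -0.0 shift units [ 0.09 -0.    1.34] pos [0.551  0.1912 0.1425] tiltz [-0.002 -0.001 -1.   ] F [-0.6 -1.3 -1. ] g 0.528 t 38.7 q7 -1.14
```

Call:
{"name": "move_arm", "arguments": {
  "moves": [
    [[0.05,0,0.3],[0,0,0],0.3],
    [[0,0,0.2],[0,0,0],0.3],
    [[0,0,0],[0,0,0],0.3]
  ]
}}

```text
clock: 39.08
position: [0.5519, 0.1935, 0.1306]
ee_rot: [0.861, 0.508, -0.0, -0.0]
ft_force: [-0.5, 0.4, -0.6]
grip_width: 0.524
```

```bash
python3 -c "
from h import *
plan(.552,.1931,.109,61)
"
```

```text
yaw 61.1 turn 0.1 shift units [-0.01  0.01  0.86] pos [0.5519 0.1935 0.1306] tiltz [-0.001 -0.    -1.   ] F [-0.5  0.4 -0.6] g 0.524 t 39.08 q7 -1.15
```

Call:
{"name": "move_arm", "arguments": {
  "moves": [
    [[0,0,0.25],[0,0,0],0.3],
    [[0,0,0.25],[0,0,0],0.3],
    [[0,0,0.2],[0,0,0],0.3],
    [[0,0,0.1],[0,0,0],0.3],
    [[0,0,0],[0,0,0],0.3]
  ]
}}

```text
clock: 39.7
position: [0.5521, 0.1937, 0.1109]
ee_rot: [0.861, 0.508, -0.0, -0.0]
ft_force: [0.2, 0.3, -1.6]
grip_width: 0.524
```

Call:
{"name": "move_arm", "arguments": {
  "moves": [
    [[0,0,0.08],[0,0,0],0.3],
    [[0,0,0],[0,0,0],0.3]
  ]
}}

```text
clock: 39.95
position: [0.5521, 0.1937, 0.109]
ee_rot: [0.861, 0.508, -0.0, 0.0]
ft_force: [0.4, 0.0, -2.4]
grip_width: 0.523
```

Call:
{"name": "move_arm", "arguments": {
  "moves": [
    [[0,0,0.06],[0,0,0],0.3],
    [[0,0,0],[0,0,0],0.3]
  ]
}}

```text
clock: 40.2
position: [0.5523, 0.1938, 0.1084]
ee_rot: [0.861, 0.508, 0.0, 0.0]
ft_force: [-3.6, -1.2, 6.5]
grip_width: 0.523
```

Call:
{"name": "move_arm", "arguments": {
  "moves": [
    [[0,0,-0.02],[0,0,0],0.3],
    [[0,0,0],[0,0,0],1],
    [[0,0,0],[0,0,0],1],
    [[0,0,-0.6],[0,0,0],1],
    [[0,0,-1],[0,0,0],1]
  ]
}}

```text
clock: 40.83
position: [0.5518, 0.1937, 0.1487]
ee_rot: [0.861, 0.508, -0.0, -0.0]
ft_force: [0.5, -0.1, 0.3]
grip_width: 1.002
```

Call:
{"name": "move_arm", "arguments": {
  "moves": [
    [[0,0,-1],[0,0,0],1],
    [[0,0,-0.5],[0,0,0],1],
    [[-1,0.8,0],[0,0,0],1],
    [[-1,0.8,0],[0,0,0],1],
    [[-1,0.8,0],[0,0,0],1]
  ]
}}

```text
clock: 41.45
position: [0.5683, 0.0981, 0.1857]
ee_rot: [0.861, 0.508, -0.0, 0.0]
ft_force: [1.2, 0.2, 0.0]
grip_width: 1.002
```

Call:
{"name": "move_arm", "arguments": {
  "moves": [
    [[-1,0.8,0],[0,0,0],1],
    [[-1,0.8,0],[0,0,0],1],
    [[-1,0.8,0],[0,0,0],1],
    [[0,0,0],[0,0,7],1],
    [[0,0,0],[0,0,6.8],1]
  ]
}}

```text
clock: 42.08
position: [0.5844, 0.0039, 0.1855]
ee_rot: [0.917, 0.399, -0.0, -0.0]
ft_force: [-0.3, 1.3, 0.0]
grip_width: 0.999
```

```bash
python3 -c "
from h import *
plan(.5547,-.1598,.12,47.2)
im=snap('top','t10',(155,130,405,290),3)
for c in blobs(blue(im),150): print(c.reshape(-1,2).mean(0).round(),[[np.round(x,3) for x in kidney('top',c,z)] for z in(.033,.124)])
for c in blobs(lidmask(im),300):
  g=c.reshape(-1,2).mean(0)
  if 330<g[0]<420 and 170<g[1]<260: print('lid',g.round(),[np.round(x,4) for x in kidney('top',c,.009)])
"
```

```text
yaw 47.0 turn -0.2 shift units [-5.61  3.58  2.62] pos [0.5844 0.0039 0.1855] tiltz [-0.  0. -1.] F [-0.3  1.3  0. ] g 0.999 t 42.08 q7 -1.0
[215. 218.] [[array([0.558, 0.198]), np.float64(62.067), np.float64(109.196), np.float64(40.354)], [array([0.552, 0.191]), np.float64(62.067), np.float64(99.377), np.float64(37.546)]]
```

View pics/t10.png

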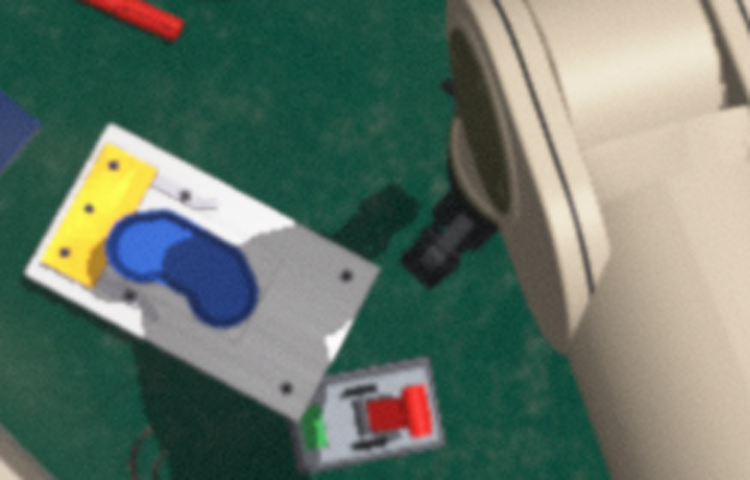

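```bash
python3 -c "
from h import *
for im in (cv2.imread('pics/scene0.png')[:,:,::-1].copy(),snap('scene')):
  for c in blobs(lidmask(im),150):
    g=c.reshape(-1,2).mean(0)
    if 300<g[0]<400 and 130<g[1]<230: print('lid',g.round(1),cv2.contourArea(c),[np.round(x,4) for x in kidney('scene',c,.009)])
"
```

```text
lid [348.5 175.6] 341.0 [array([ 0.5419, -0.1464]), np.float64(-133.7609), np.float64(108.8256), np.float64(16.2748)]
lid [348.6 175.6] 355.5 [array([ 0.5419, -0.1464]), np.float64(-133.1453), np.float64(108.9791), np.float64(16.279)]
```

Call:
{"name": "move_arm", "arguments": {
  "moves": [
    [[-1,0.6,0],[0,0,0],0.6],
    [[-1,0.6,0],[0,0,0],0.6],
    [[-1,0.6,0],[0,0,0],0.6],
    [[-1,0.6,0],[0,0,0],0.6],
    [[-1,0.6,0],[0,0,0],0.6]
  ]
}}

```text
clock: 42.8
position: [0.5545, -0.1391, 0.1856]
ee_rot: [0.915, 0.402, -0.0, 0.0]
ft_force: [0.3, -0.2, -0.6]
grip_width: 0.602
```

Call:
{"name": "move_arm", "arguments": {
  "moves": [
    [[-0.61,0.58,0.5],[0,0,-0.2],0.6],
    [[0,0,1],[0,0,0],0.6],
    [[0,0,1],[0,0,0],0.6],
    [[0,0,0],[0,0,0],0.6]
  ]
}}

```text
clock: 43.3
position: [0.5539, -0.1587, 0.1207]
ee_rot: [0.915, 0.403, -0.001, -0.002]
ft_force: [0.8, -0.9, 0.3]
grip_width: 0.602
```

```bash
python3 -c "
from h import *
plan(.5547,-.1598,.014,47.2)
"
```

```text
yaw 47.6 turn 0.4 shift units [-0.01  0.05  4.27] pos [ 0.5539 -0.1587  0.1207] tiltz [-0.004  0.002 -1.   ] F [ 0.8 -0.9  0.3] g 0.602 t 43.3 q7 -0.71
```

Call:
{"name": "move_arm", "arguments": {
  "moves": [
    [[0,0.03,1],[0,0,0],0.6],
    [[0,0,1],[0,0,0],0.6],
    [[0,0,1],[0,0,0],0.6],
    [[0,0,1],[0,0,0],0.6],
    [[0,0,0.1],[0,0,0],0.6]
  ]
}}

```text
clock: 43.92
position: [0.5552, -0.1595, 0.0198]
ee_rot: [0.915, 0.403, -0.001, -0.001]
ft_force: [0.3, 0.1, 0.2]
grip_width: 0.601
```

Call:
{"name": "move_arm", "arguments": {
  "moves": [
    [[0,0,0],[0,0,0],0],
    [[0,0,0],[0,0,0],0],
    [[0,0,0],[0,0,0],0],
    [[0,0,0],[0,0,0],0],
    [[0,0,0],[0,0,0],0]
  ]
}}

```text
clock: 44.55
position: [0.5566, -0.16, 0.022]
ee_rot: [0.915, 0.402, 0.001, 0.001]
ft_force: [-0.8, 1.3, 6.5]
grip_width: 0.123
```

Call:
{"name": "move_arm", "arguments": {
  "moves": [
    [[0,0,-0.4],[0,0,0],0],
    [[0,0,-1],[0,0,0],0],
    [[0,0,-1],[0,0,0],0],
    [[0,0,-1],[0,0,0],0],
    [[0,0,-1],[0,0,0],0]
  ]
}}

```text
clock: 45.18
position: [0.5556, -0.1598, 0.1321]
ee_rot: [0.915, 0.403, 0.0, 0.0]
ft_force: [0.3, -0.3, -0.8]
grip_width: 0.123
```

Call:
{"name": "move_arm", "arguments": {
  "moves": [
    [[0,0,-1],[0,0,0],0],
    [[0,0,-1],[0,0,-7],0],
    [[0,0,0],[0,0,-6.5],0],
    [[0,0,0],[0,0,0],0]
  ]
}}

```text
clock: 45.68
position: [0.5556, -0.1599, 0.1812]
ee_rot: [0.862, 0.507, 0.0, 0.0]
ft_force: [-0.9, 0.7, -1.0]
grip_width: 0.119
```

```bash
python3 -c "
from h import *
plan(.5512,.1917,.17,61)
"
```

```text
yaw 60.9 turn -0.1 shift units [12.21 -6.97  0.45] pos [ 0.5556 -0.1599  0.1812] tiltz [ 0.001 -0.    -1.   ] F [-0.9  0.7 -1. ] g 0.119 t 45.67 q7 -0.46
```

Call:
{"name": "move_arm", "arguments": {
  "moves": [
    [[1,-0.57,0],[0,0,0],0],
    [[1,-0.57,0],[0,0,0],0],
    [[1,-0.57,0],[0,0,0],0],
    [[1,-0.57,0],[0,0,0],0],
    [[1,-0.57,0],[0,0,0],0]
  ]
}}

```text
clock: 46.3
position: [0.5536, -0.0151, 0.1805]
ee_rot: [0.863, 0.506, -0.0, -0.0]
ft_force: [-0.2, -0.4, -1.5]
grip_width: 0.12
```

Call:
{"name": "move_arm", "arguments": {
  "moves": [
    [[1,-0.57,0],[0,0,0],0],
    [[1,-0.57,0],[0,0,0],0],
    [[1,-0.57,0],[0,0,0],0],
    [[1,-0.57,0],[0,0,0],0],
    [[1,-0.57,0],[0,0,0],0]
  ]
}}

```text
clock: 46.92
position: [0.5521, 0.1287, 0.1804]
ee_rot: [0.863, 0.506, -0.0, 0.0]
ft_force: [1.6, -0.4, -0.0]
grip_width: 0.117
```

Call:
{"name": "move_arm", "arguments": {
  "moves": [
    [[1,-0.57,0],[0,0,0],0],
    [[1,-0.57,0],[0,0,0],0],
    [[0.25,-0.13,0.4],[0,0,0],0],
    [[0,0,0],[0,0,0],0]
  ]
}}

```text
clock: 47.42
position: [0.5513, 0.1919, 0.1692]
ee_rot: [0.862, 0.507, -0.001, -0.0]
ft_force: [-1.3, -0.7, -0.1]
grip_width: 0.121
```

```bash
python3 -c "
from h import *
plan(.5517,.1927,.14,61)
snap('scene','s11',(180,120,350,250),4)
"
```

```text
yaw 60.9 turn -0.1 shift units [ 0.04 -0.    1.17] pos [0.5513 0.1919 0.1692] tiltz [-0.002 -0.001 -1.   ] F [-1.3 -0.7 -0.1] g 0.121 t 47.42 q7 -1.13
```

View pics/s11.png

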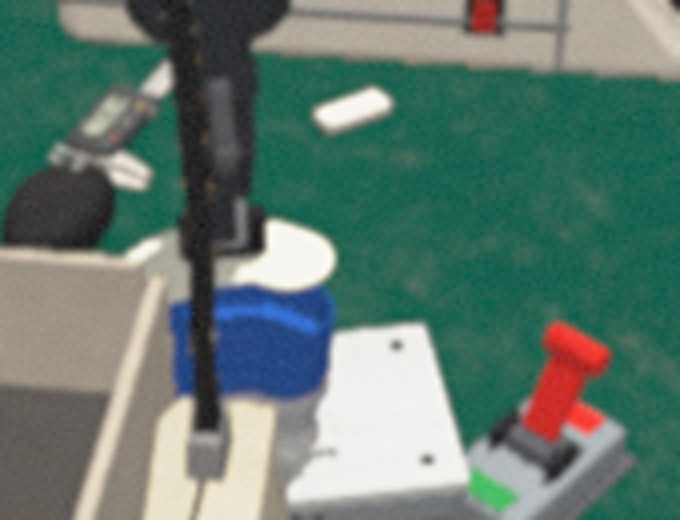

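Call:
{"name": "move_arm", "arguments": {
  "moves": [
    [[0,0,0.3],[0,0,0],0],
    [[0,0,0.25],[0,0,0],0],
    [[0,0,0],[0,0,0],0]
  ]
}}

```text
clock: 47.85
position: [0.5517, 0.1918, 0.1561]
ee_rot: [0.862, 0.507, -0.001, -0.0]
ft_force: [0.3, 0.3, 0.0]
grip_width: 0.124
```

```bash
python3 -c "
from h import *
plan(.5517,.1927,.14,61)
"
```

```text
yaw 60.9 turn -0.1 shift units [ 0.03 -0.02  0.64] pos [0.5517 0.1918 0.1561] tiltz [-0.001 -0.001 -1.   ] F [0.3 0.3 0. ] g 0.124 t 47.85 q7 -1.14
```

Call:
{"name": "move_arm", "arguments": {
  "moves": [
    [[0.02,0,0.25],[0,0,0],0],
    [[0,0,0.2],[0,0,0],0],
    [[0,0,0.1],[0,0,0],0],
    [[0,0,0],[0,0,0],0]
  ]
}}

```text
clock: 48.35
position: [0.5521, 0.1929, 0.1428]
ee_rot: [0.862, 0.507, -0.0, -0.0]
ft_force: [-0.2, 0.4, -1.8]
grip_width: 0.125
```

Call:
{"name": "move_arm", "arguments": {
  "moves": [
    [[0,0,0.08],[0,0,0],0],
    [[0,0,0],[0,0,0],0]
  ]
}}

```text
clock: 48.6
position: [0.5522, 0.1929, 0.141]
ee_rot: [0.862, 0.507, -0.0, 0.0]
ft_force: [-0.9, -0.3, -1.2]
grip_width: 0.124
```

Call:
{"name": "move_arm", "arguments": {
  "moves": [
    [[0,0,0.06],[0,0,0],0],
    [[0,0,0],[0,0,0],0]
  ]
}}

```text
clock: 48.85
position: [0.5525, 0.193, 0.14]
ee_rot: [0.862, 0.507, 0.0, 0.0]
ft_force: [-1.1, -0.0, 4.5]
grip_width: 0.123
```

Call:
{"name": "move_arm", "arguments": {
  "moves": [
    [[0,0,-0.02],[0,0,0],0.5],
    [[0,0,0],[0,0,0],0.5],
    [[0,0,0],[0,0,0],0.5],
    [[0,0,-0.6],[0,0,0],0.5],
    [[0,0,-1],[0,0,0],0.5]
  ]
}}

```text
clock: 49.48
position: [0.5519, 0.1929, 0.1808]
ee_rot: [0.862, 0.507, -0.0, -0.0]
ft_force: [0.8, -0.3, 0.2]
grip_width: 0.496
```

Call:
{"name": "move_arm", "arguments": {
  "moves": [
    [[0,0,-1],[0,0,0],0.5],
    [[-1,0,-0.5],[0,0,0],0],
    [[-1,0,0],[0,0,0],0],
    [[-1,0,0],[0,0,0],0],
    [[-1,0,0],[0,0,0],0]
  ]
}}

```text
clock: 50.1
position: [0.5034, 0.1051, 0.2186]
ee_rot: [0.862, 0.507, 0.0, 0.0]
ft_force: [0.4, -0.1, 0.9]
grip_width: 0.001
```

Call:
{"name": "move_arm", "arguments": {
  "moves": [
    [[-1,0,0],[0,0,0],0],
    [[-1,0,0],[0,0,0],0],
    [[-1,0,0],[0,0,0],0],
    [[-1,0,0],[0,0,0],0],
    [[0,0,0],[0,0,-9.7],0]
  ]
}}

```text
clock: 50.72
position: [0.4548, 0.0165, 0.2187]
ee_rot: [0.816, 0.579, 0.0, 0.001]
ft_force: [-0.5, -0.7, 0.6]
grip_width: -0.0
```

Call:
{"name": "move_arm", "arguments": {
  "moves": [
    [[0,0,0],[0,0,-9.7],0],
    [[0,0,0],[0,0,-9.7],0],
    [[0,0,0],[0,0,-9.7],0],
    [[0,0,0],[0,0,0],0]
  ]
}}

```text
clock: 51.22
position: [0.4553, 0.0183, 0.2184]
ee_rot: [0.645, 0.765, 0.0, 0.0]
ft_force: [-0.4, 0.6, 0.2]
grip_width: 0.001
```

```bash
python3 -c "
from h import *
plan(.4541,.0069,.072,99.8)
im=snap('top','t12',(155,130,405,290),3)
for c in blobs(lidmask(im),300):
  g=c.reshape(-1,2).mean(0)
  if 150<g[0]<420 and 110<g[1]<260: print('lid',g.round(),[np.round(x,4) for x in kidney('top',c,.127)])
"
```

```text
yaw 99.7 turn -0.1 shift units [-0.44 -0.13  5.86] pos [0.4553 0.0183 0.2184] tiltz [ 0.001 -0.    -1.   ] F [-0.4  0.6  0.2] g 0.001 t 51.23 q7 0.04
lid [222. 220.] [array([0.5433, 0.1793]), np.float64(61.1403), np.float64(204.417), np.float64(112.4362)]
```

View pics/t12.png

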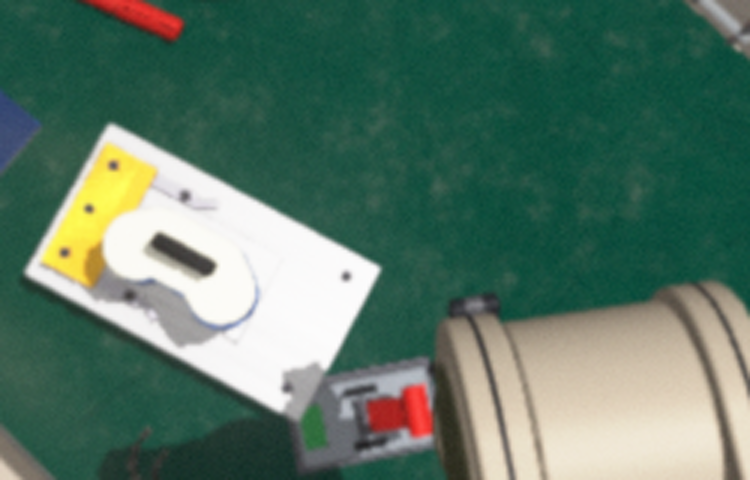

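Stack closed: the lid covers the top tray evenly (crop centre about (183,265)), same way round. Next, the isolator back on.

Call:
{"name": "move_arm", "arguments": {
  "moves": [
    [[-0.44,-0.13,1],[0,0,0],0],
    [[0,0,1],[0,0,0],0],
    [[0,0,1],[0,0,0],0],
    [[0,0,1],[0,0,0],0],
    [[0,0,1],[0,0,0],0]
  ]
}}

```text
clock: 51.9
position: [0.454, 0.0067, 0.0922]
ee_rot: [0.646, 0.763, 0.0, 0.0]
ft_force: [0.6, -0.6, 0.6]
grip_width: 0.002
```

Call:
{"name": "move_arm", "arguments": {
  "moves": [
    [[0,0,0.85],[0,0,0],0],
    [[0.6,0,0],[0,0,0],0],
    [[0.6,0,0],[0,0,0],0],
    [[0.6,0,0],[0,0,0],0],
    [[0.6,0,0],[0,0,0],0]
  ]
}}

```text
clock: 52.52
position: [0.4441, 0.067, 0.0723]
ee_rot: [0.645, 0.765, 0.0, 0.001]
ft_force: [2.3, -2.8, -0.6]
grip_width: 0.0
```

Call:
{"name": "move_arm", "arguments": {
  "moves": [
    [[0.4,0,0],[0,0,0],0],
    [[0.15,0,0],[0,0,0],0],
    [[0,0,0],[0,0,0],0]
  ]
}}

```text
clock: 52.9
position: [0.441, 0.0798, 0.0712]
ee_rot: [0.644, 0.765, 0.0, -0.0]
ft_force: [0.5, -0.4, -0.0]
grip_width: -0.005
```

Call:
{"name": "move_arm", "arguments": {
  "moves": [
    [[0.12,0,0],[0,0,0],0],
    [[0,0,0],[0,0,0],0]
  ]
}}

```text
clock: 53.15
position: [0.4406, 0.0822, 0.0712]
ee_rot: [0.644, 0.765, -0.0, -0.0]
ft_force: [-0.0, -1.4, -0.2]
grip_width: 0.002
```

Call:
{"name": "move_arm", "arguments": {
  "moves": [
    [[0.1,0,0],[0,0,0],0],
    [[0,0,0],[0,0,0],0]
  ]
}}

```text
clock: 53.4
position: [0.4403, 0.0846, 0.0713]
ee_rot: [0.644, 0.765, -0.0, 0.0]
ft_force: [-1.1, -4.7, -0.7]
grip_width: -0.002
```

Call:
{"name": "move_arm", "arguments": {
  "moves": [
    [[0.1,0,0],[0,0,0],0],
    [[0,0,0],[0,0,0],0]
  ]
}}

```text
clock: 53.65
position: [0.4402, 0.0849, 0.0712]
ee_rot: [0.645, 0.764, -0.001, 0.001]
ft_force: [1.4, -13.1, -0.3]
grip_width: -0.001
```

At the end stop. Back off, rise clear, and check both views.

Call:
{"name": "move_arm", "arguments": {
  "moves": [
    [[-0.5,0,0],[0,0,0],0],
    [[-0.6,0,-0.6],[0,0,0],0],
    [[-0.5,0,-1],[0,0,0],0],
    [[-1,0,-1],[0,0,0],0],
    [[-1,0,-1],[0,0,0],0]
  ]
}}

```text
clock: 54.28
position: [0.4553, -0.0018, 0.1622]
ee_rot: [0.644, 0.765, 0.0, -0.0]
ft_force: [0.9, 0.9, -0.4]
grip_width: 0.001
```

Call:
{"name": "move_arm", "arguments": {
  "moves": [
    [[-1,0,-1],[0,0,0],0],
    [[-1,0,0],[0,0,0],0],
    [[-1,0,0],[0,0,0],0],
    [[-1,0,0],[0,0,0],0],
    [[-1,0,0],[0,0,0],0]
  ]
}}

```text
clock: 54.9
position: [0.4766, -0.1252, 0.1863]
ee_rot: [0.644, 0.765, 0.0, -0.0]
ft_force: [-0.6, 0.1, 0.1]
grip_width: -0.001
```

Call:
{"name": "move_arm", "arguments": {
  "moves": [
    [[-1,0,0],[0,0,0],0],
    [[-1,0,0],[0,0,0],0],
    [[0,0,0],[0,0,0],0]
  ]
}}

```text
clock: 55.28
position: [0.4848, -0.1762, 0.186]
ee_rot: [0.645, 0.764, 0.0, -0.0]
ft_force: [0.8, -0.5, -0.5]
grip_width: 0.003
```

```bash
python3 -c "
from h import *
a=snap('top')[130:290,165:325];b=snap('scene')[130:270,200:340]
b=cv2.resize(b,(400,400));a=cv2.resize(a,(400,400))
cv2.imwrite('pics/f13.png',np.hstack([a,b])[:,:,::-1])
c=np.array([.4432,.0699,.032]);ex=np.array([-.17,.985,0])
for t in (.6,.4): print(t,((proj('scene',c+.058*(np.sin(t)*ex+[0,0,np.cos(t)]))-[200,130])*400/140+[400,0]).round(),((proj('top',c+.058*(np.sin(t)*ex+[0,0,np.cos(t)]))-[165,130])*2.5).round())
o=get_obs();print(o['clock'],o['position'],o['ft_force'])
"
```

```text
0.6 [[701. 263.]] [[243. 356.]]
0.4 [[710. 250.]] [[256. 354.]]
55.375 [ 0.48497037 -0.17379756  0.18619161] [-0.05106938 -0.89379635  0.81068682]
```

View pics/f13.png

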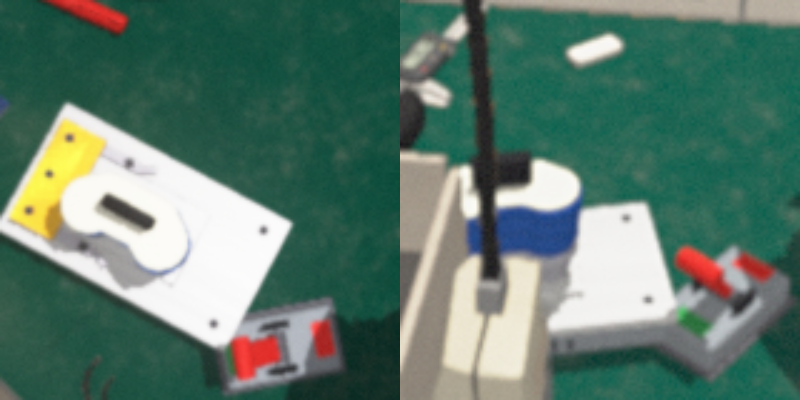

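```bash
python3 -c "
from workcell import *
print(hand_in())"
```

```text
the job is handed in; nothing more can be done
None
```

The job is done and handed in at about 55 s of the 208 s allowed. I flipped the isolator off, slid the base dish under the lip to the stop, nested all three blue trays, fitted the white lid, and flipped the isolator back on.

What the last checks showed:
- **Isolator:** the handle was pushed to its end stop both ways, with force rising to about 13–14 N. In the final pictures its grip sits where full ON should put it. I had no direct reading of the joint.
- **Base dish:** about 15 N showed it at the stop. In the camera image it lies within about 1 mm of home along the pocket.
- **Trays and lid:** each seated within about 1 mm of its expected height. The final top and scene views show an even stack, lid turned the same way as the trays.
- **Unmeasured:** an automatic lid position check failed because the white lid merged with the white deck in the mask. The lid's final position is therefore judged by eye and by its seating height.
- **Bystanders:** the arm never went near the mouse, marker or notebook. I did not measure their positions again at the end.
- **Disturbances:** I saw no knocked tray or lid and no slip of the grip.

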